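# Clamp a tensile test bar in the bench thickness gauge

## Robot

A 6-joint arm with a two-finger parallel gripper is mounted at the origin on a cart in front of the work surface, level with it; the furniture and walls round the work are solid. World frame = base frame: x ahead of the robot, y to its left, z up, the work surface at z = 0. Lengths are in m, angles in rad, forces in N, time in s.
With the tool pointing down it reaches from about 0.325 to 0.9 m from the base axis. Payload 6.1 kg.
Tool frame: the origin (TCP) lies at the very end of the fingers, on their centre line; the grasp point (between the pads) lies env.pinch_z behind it (env.pinch_z is the distance from the TCP to the grasp point, in m); y points along the fingers, z is the direction in which the jaws open and shut, and the axes are right-handed (so a half turn about y gives the same grasp; the last joint's range is limited). The gripper opens to 87 mm and grips with 3 to 60 N. Pads are 19 mm wide; open, the fingers measure 117 mm over their backs; the gripper's body (75 mm by 190 mm) begins 51 mm behind the grasp point.
Start: joints at [-1.281, 0.22, 1.526, -0, 1.395, -0.126], TCP at [0.252, -0.572, 0.223] pointing down, gripper open.
Joint ranges: [-2.98, 2.98], [-0.91, 2.08], [0.09, 2.57], [-1.24, 4.39], [0.2, 2.65], [-2.68, 2.68]. Speed limits (rad/s): [2.57, 2.57, 3.01, 3.14, 3.14, 3.14].

## Interface

Orientations are given as [roll, pitch, yaw] about the fixed x, y, z axes, in that order (R = Rz(yaw) Ry(pitch) Rx(roll)).
In Python, from bench import env, get_image, get_calibration gives the robot as it stands.
- The arm moves only by the shell command python3 -m crank 'ROWS' [FORCE]. ROWS is JSON, a list of rows, each a list of 7 numbers: the gripper command: -1 is fully open, 1 is shut, values between are in proportion, then the shift along the tool's x, y, z in mm, then the turn, a rotation vector about the tool's x, y, z in rad. In form: [[fingers, tx, ty, tz, wx, wy, wz], ...]. A call has 1 to 12 rows; each row is the pose to reach, as a shift and turn from the pose measured when the call began, along the tool's axes at that moment; what a row does not reach only later rows make up. A row lasts 1/10 s, in which the tool goes at most 50 mm and 8.59 degrees, less where a joint would pass 70% of its speed; a pose out of reach is approached as far as the arm can. A call with a gripper value outside its range is refused whole. The fingers move at their own pace and stop on an object; FORCE is the grip in N (left out, the last holds). Time passes only in rows, so rows that repeat a pose let the fingers close. It gives the time, the measured TCP pose, the force and the opening at its end, in the units of the state.
- env.sense(): the state, without advancing time (a new reading comes with each control period).
- get_image(name): name is "side" or "top" or "wrist"; returns the picture (400x640x3 uint8, red, green, blue); there is no depth.
- get_calibration(name): a dict with "camera_matrix" (3x3 intrinsics, pixels), "R" (3x3) and "t" (3): a world point X has camera coordinates R X + t; the wrist camera has in their place "tool_from_camera" (4x4, takes a point from camera to tool coordinates, whose origin is the TCP and whose axes are the tool frame's). Camera axes: x right, y down, z forward; pixel columns grow to the right and rows downward; lengths in m; the calibration is good to about 2 mm. A picture is of the moment at which its call begins: read the wrist's pose just before it. get_calibration takes no time and is no camera call.
- env.finish_job(): hands the job in, once; it reports no verdict.
The state is a dict: "clock": time; "joint_pos": joint angles; "dq": joint speeds; "tau": joint torques, N m; "ee_pos": TCP position; "eef_rot": TCP orientation; "contact_force": force on the tool from outside, world axes, zero at the start; "wrist_torque": the same for the moment, N m; "finger_gap": opening from 0.0 (shut) to 1.0 (fully open).
Only numpy, scipy, OpenCV 4.12 (cv2) and the standard library are available. Lean on these libraries where they do the work, as an engineer would, in place of code of your own. Each camera call takes 0.05 s, during which the arm holds its last target.

## Task

Measure the thickness of the test bar that lies on the table of the bench thickness gauge: push it along between the guide rails until its far end is fully home against the end stop, so that its narrow waist lies under the spindle. Then turn the ratchet crank clockwise (seen from above) until the spindle presses on the bar and the ratchet slips, letting it slip for at least half a turn. Finally swing the lock lever counter-clockwise all the way round to its stop to hold the reading; leave the other things on the bench where they are.

Things in the scene. Friction and masses are not known exactly. Their poses are not given: they have to be found in the camera images.
- gauge: bench thickness gauge, fixed: grey base, its x -70 to 130 mm, y -112 to 220. Origin at bench height straight below the spindle axis, z up; y runs along the guide rails, loading end at +y, end stop at -y. The bright steel table's top is 30 mm above the bench and spans x -56 to 44. A column 30 mm across, top at 162, stands behind the spindle at x 95
- home (a point): point on the gauge's table, 30 mm above the bench, on the spindle axis; axes as the gauge. The bar's origin lies here when its far end touches the end stop (face at y -90, 15 mm high)
- mouth (a point): middle of the loading mouth of the two guide rails, on the table at the gauge's y 87. The rails are 9 mm high and 44 mm apart from y -95 to 60, and flare from there to about 68 mm apart at the mouth
- bar: the test bar to measure: flat white dog-bone, 180 mm long (its y), 14 mm thick, end tabs 40 mm wide (its x) and 36 mm long, waist 24 mm wide; 0.11 kg, loose. Origin at the centre of its underside. It starts on the gauge's table at the loading end, roughly in line with the rails, 165 to 200 mm short of home, its near end overhanging the table's end
- spindle: non-turning steel spindle with a flat round foot, 18 mm across, over the middle of the rails. Its origin is on the spindle axis; the foot's lower face is 52 mm above this origin, at the start 8 to 16 mm above the upper face of a bar that lies under it. Each turn of the thimble lowers it 6 mm, wheel and crank with it (20 mm at most). Self-locking: it moves only when the crank turns
- ratchet (a joint): slip angle of the ratchet wheel on the thimble (graduated aluminium sleeve below it), rad, positive clockwise from above. Starts between -1.6 and 0, grows only while it slips; above 0.8 counts as slipped. Slip torque 0.036 N m (1 N at the crank), turning freely takes two thirds of it; below it wheel, thimble and spindle go together. Slipping, the foot presses with about 20 N
- crank (a point): middle of the upright steel crank handle on the ratchet wheel: 15 mm across, from 17 mm below to 17 mm above this point, 36 mm from the spindle axis. The black wheel is 92 mm across, flat on top, with a low nut (15 mm across, 6 mm high) at its centre. Clockwise from above drives the spindle down
- wheel_top (a point): centre of the upper face of the ratchet wheel, on the spindle axis (about 183 mm above the bench at the start, going down with the spindle)
- lock (a joint): angle of the lock lever about the spindle axis, rad, 0 to 0.15 at the start (unlocked), positive counter-clockwise from above, 1.05 at its stop (locked); stays where it is left, needs about 1 N at its knob
- lock_tip (a point): centre of the black ball knob (20 mm across) at the end of the lock lever, 88 mm from the spindle axis and about 156 mm above the bench, on the gauge's front side below the wheel's level; it starts front left of the spindle and ends front right
- spare_bar_0: a test bar like the other, lying on the bench at the right: leave alone
- spare_bar_1: another such bar on the bench at the right: leave alone
- marker_pen: pen, 116 mm, on the sheet at the left: leave alone
- tweezers: tweezers, 129 mm, on the bench at the right front: leave alone
- rubber_bulb: brown rubber suction bulb, 72 mm long and 44 mm high, on the bench left of the gauge: leave alone
- blue_pen: dark pen, 130 mm, lying on the grey back part of the gauge's base, behind the rails' loading end: leave alone

How it is judged:
By the outcome, as a careful person would: the job done as asked, in the order asked, and still so for the second after the job is handed in, with the robot touching nothing.
It also fails if it takes over 70 s, if anything falls off the work surface, if the arm or the gripper's body presses on something with over 40 N, if the wrist force passes 120 N, or if a joint passes its speed limit or range.

## Working session

There is one attempt and no reset: what is moved stays moved. The work goes in short steps, Python scripts to look and compute and a shell command to move; the robot and the scene stay as the last step left them, time stands still between calls to the robot, and variables do not carry over. Pictures are saved under pics/ and viewed, and the job is handed in when it is done.

```bash
ls; mkdir -p pics
python3 - <<'E'
from bench import env,get_image,get_calibration
import cv2,json
print(env.sense(), env.pinch_z)
for n in ["side","top","wrist"]:
    im=get_image(n); cv2.imwrite(f"pics/{n}0.png",im[:,:,::-1]); print(n,get_calibration(n))
E
```

```text
pics
{'clock': 0.0, 'joint_pos': array([-1.28108831e+00,  2.21240431e-01,  1.52758726e+00, -2.04927929e-05,
        1.39471294e+00, -1.26075369e-01]), 'dq': array([-0.00031143, -0.00043455,  0.00037613, -0.00101963, -0.00113517,
        0.00019394]), 'tau': array([-8.80788066e-04, -4.94616365e+01, -3.87372208e+01,  6.97372598e-02,
        5.73680957e-02, -1.45271642e-04]), 'ee_pos': array([ 0.25226841, -0.57115288,  0.22144103]), 'eef_rot': array([-1.57273137e+00,  2.24932108e-04, -2.72580587e+00]), 'contact_force': array([ 1.13771454,  1.23668245, -0.05271647]), 'wrist_torque': array([-0.02684319,  0.00347091,  0.04685947]), 'finger_gap': 0.998632049677415} 0.0187
side {'camera_matrix': array([[442.47843047,   0.        , 320.70291351],
       [  0.        , 442.47843047, 198.55262809],
       [  0.        ,   0.        ,   1.        ]]), 'R': array([[-0.99808689, -0.05803777, -0.02131135],
       [-0.01693767,  0.58817938, -0.80855311],
       [ 0.05946152, -0.8066453 , -0.58803715]]), 't': array([0.51605232, 0.14210837, 1.29872187])}
top {'camera_matrix': array([[468.9043092 ,   0
[... 174 characters left out ...]
372943],
       [-0.9902861 ,  0.00918497, -0.13874106],
       [ 0.13802757, -0.05553669, -0.9888701 ]]), 't': array([-0.01720558,  0.52679641,  1.51116996])}
wrist {'camera_matrix': array([[312.1674792 ,   0.        , 322.31937485],
       [  0.        , 312.1674792 , 195.35984595],
       [  0.        ,   0.        ,   1.        ]]), 'tool_from_camera': array([[ 3.34975642e-04,  9.57049151e-01,  2.89925526e-01,
        -7.96738669e-02],
       [-2.83214042e-04, -2.89925439e-01,  9.57049194e-01,
        -1.62159217e-01],
       [ 9.99999904e-01, -4.02699148e-04,  1.73931798e-04,
        -8.01532189e-04],
       [ 0.00000000e+00,  0.00000000e+00,  0.00000000e+00,
         1.00000000e+00]])}
```

View pics/side0.png

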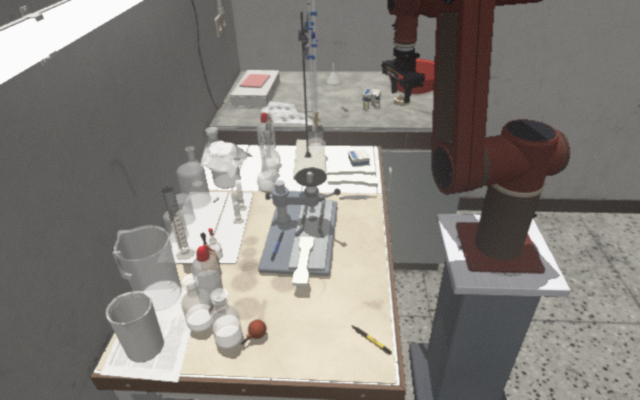

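View pics/top0.png

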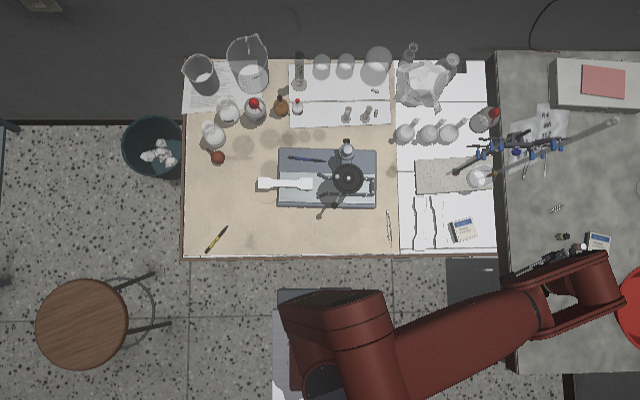

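View pics/wrist0.png

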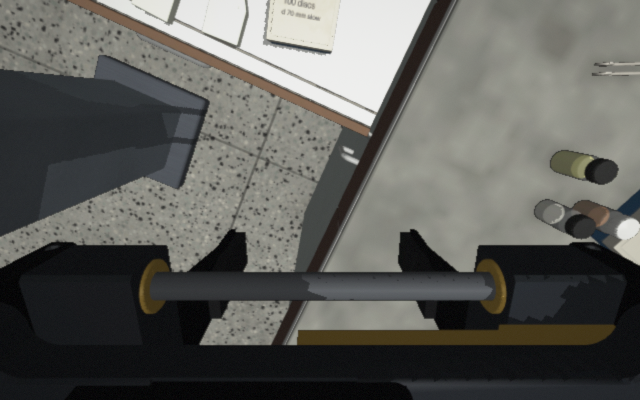

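Run:
```python
import cv2
t=cv2.imread("pics/top0.png"); cv2.imwrite("pics/topc.png",cv2.resize(t[135:235,245:395],None,fx=5,fy=5,interpolation=cv2.INTER_CUBIC))
t=cv2.imread("pics/side0.png"); cv2.imwrite("pics/sidec.png",cv2.resize(t[155:295,255:395],None,fx=4,fy=4,interpolation=cv2.INTER_CUBIC))
```

```text
(no output)
```

View pics/topc.png

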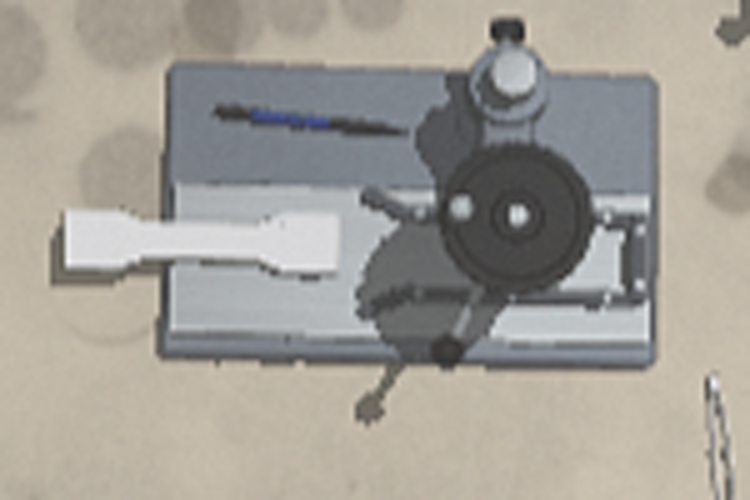

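View pics/sidec.png

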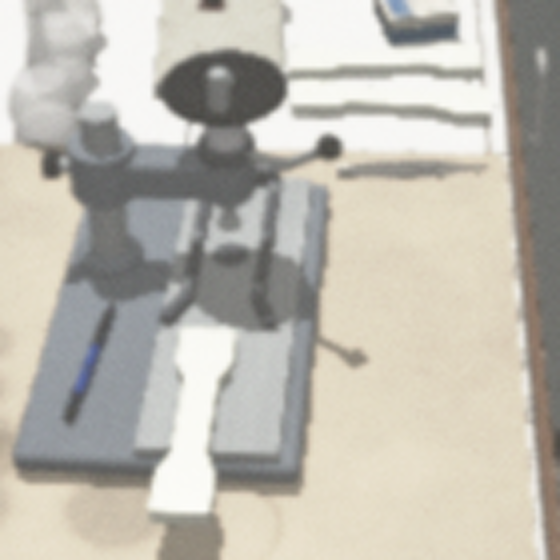

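```bash
cat > h.py <<'E'
import numpy as np,cv2
from scipy.spatial.transform import Rotation as Rn
from bench import env,get_image,get_calibration
def cam(n,s=None):
    c=get_calibration(n);K=c["camera_matrix"]
    if n=="wrist":
        R=Rn.from_euler("xyz",s["eef_rot"]).as_matrix();T=c["tool_from_camera"]
        Rc=R@T[:3,:3];o=s["ee_pos"]+R@T[:3,3]
        return K,Rc.T,-Rc.T@o
    return K,c["R"],c["t"]
def ray(C,p,z):
    K,R,t=C;o=-R.T@t;d=R.T@np.linalg.inv(K)@np.array([p[0],p[1],1.]);return o+d*(z-o[2])/d[2]
def proj(C,X):
    K,R,t=C;q=K@(R@np.asarray(X)+t);return q[:2]/q[2]
def shot(n,f):
    s=env.sense();im=get_image(n);cv2.imwrite("pics/"+f,im[:,:,::-1]);return s,im
E
python3 - <<'E'
from h import *
im=cv2.imread("pics/top0.png")[:,:,::-1];C=cam("top")
c=lambda u,v:((u)/5+245-.4,v/5+135-.4)
for nm,u,v,z in [("colTL base",168,65,.02),("base TR",655,78,.02),("BR",655,365,.02),("BL",158,355,.02),("tabTL",173,184,.03),("tabBL",168,333,.03),("tabBR",648,343,.03),("tabTR",648,197,.03),("nut",520,216,.189),("col",514,73,.162),("knob",446,350,.156),("crank",460,207,.217),("mouthfar",368,197,.039),("mouthnear",368,302,.039)]:
    print(nm,ray(C,c(u,v),z).round(4))
# bar mask
m=cv2.inRange(im[...,:],(205,205,205),(255,255,255)); m[:170]=0;m[200:]=0;m[:,:250]=0;m[:,330:]=0
cs,_=cv2.findContours(m,0,1);k=max(cs,key=cv2.contourArea);r=cv2.minAreaRect(k);print(r)
w=np.array([ray(C,p,.044) for p in cv2.boxPoints(r)]);print(w.round(4),w.mean(0))
# wheel
g=im.max(2);m=((g<75)*255).astype(np.uint8);m[:160]=0;m[196:]=0;m[:,:330]=0;m[:,:][:,366:]=0
cs,_=cv2.findContours(m,0,1);k=max(cs,key=cv2.contourArea);e=cv2.fitEllipse(k);print(e,ray(C,e[0],.183))
E
```

```text
colTL base [0.6844 0.1352 0.02  ]
base TR [ 0.6741 -0.1948  0.02  ]
BR [ 0.4778 -0.1886  0.02  ]
BL [0.4881 0.1423 0.02  ]
tabTL [0.6011 0.1316 0.03  ]
tabBL [0.5015 0.1352 0.03  ]
tabBR [ 0.4915 -0.1828  0.03  ]
tabTR [ 0.5901 -0.1858  0.03  ]
nut [ 0.5504 -0.0826  0.189 ]
col [ 0.6445 -0.0838  0.162 ]
knob [ 0.4739 -0.039   0.156 ]
crank [ 0.5512 -0.0445  0.217 ]
mouthfar [0.5898 0.0025 0.039 ]
mouthnear [0.5196 0.0035 0.039 ]
((284.959716796875, 182.59539794921875), (54.12460708618164, 10.190422058105469), 1.1017061471939087)
[[0.5466 0.2007 0.044 ]
 [0.5804 0.2002 0.044 ]
 [0.5756 0.023  0.044 ]
 [0.5416 0.024  0.044 ]] [0.56105688 0.11198367 0.044     ]
((347.44427490234375, 178.5814208984375), (29.672096252441406, 30.11790657043457), 20.622665405273438) [ 0.54912149 -0.07971549  0.183     ]
```

```bash
cat >> h.py <<'E'
G0=np.array([.5495,-.0803,0]);YAW=-.032
def g2w(p):
    p=np.asarray(p,float)/1000;return G0+Rn.from_euler("z",YAW).apply(p)
def w2g(p): return Rn.from_euler("z",-YAW).apply(np.asarray(p)-G0)*1000
def rel(pos,rpy=None):
    s=env.sense();R=Rn.from_euler("xyz",s["eef_rot"])
    d=R.inv().apply(np.asarray(pos)-s["ee_pos"])*1000
    w=np.zeros(3) if rpy is None else (R.inv()*Rn.from_euler("xyz",rpy)).as_rotvec()
    return d.round(1),w.round(3)
def st():
    s=env.sense();print("t",round(s["clock"],2),"g",w2g(s["ee_pos"]).round(1),"rpy",s["eef_rot"].round(3),"F",s["contact_force"].round(1),"gap",round(s["finger_gap"],3))
E
python3 - <<'E'
from h import *
D=[-np.pi/2,0,-np.pi/2+YAW]
print(rel(g2w([5.5,290,200]),D))
E
```

```text
(array([-600.7,   22.7, -588.1]), array([ 1.000e-03, -1.123e+00, -1.000e-03]))
```

```bash
python3 -m crank '[[-1,-36,-20,-35,0,-0.07,0],[-1,-72,-40,-70,0,-0.14,0],[-1,-108,-40,-105,0,-0.21,0],[-1,-144,-40,-140,0,-0.28,0],[-1,-180,-40,-175,0,-0.35,0],[-1,-216,-40,-210,0,-0.42,0],[-1,-252,-40,-245,0,-0.49,0],[-1,-288,-40,-280,0,-0.56,0],[-1,-324,-40,-315,0,-0.63,0],[-1,-360,-40,-350,0,-0.7,0],[-1,-396,-40,-385,0,-0.77,0],[-1,-432,-40,-420,0,-0.84,0]]'
python3 -c "
from h import *
st();print(rel(g2w([5.5,290,200]),[-np.pi/2,0,-np.pi/2+YAW]))"
```

```text
clock: 1.35
ee_pos: [0.4745, -0.0196, 0.2624]
eef_rot: [-1.571, 0.001, -1.883]
contact_force: [0.5, -1.1, 0.6]
finger_gap: 1.0
t 1.35 g [-76.9  58.3 262.4] rpy [-1.571e+00  1.000e-03 -1.883e+00] F [ 0.5 -1.1  0.6] gap 1.0
(array([-245.4,   62.7,   15.2]), array([ 0.   , -0.28 , -0.001]))
```

```bash
python3 -m crank '[[-1,-45,0,3,0,-0.07,0],[-1,-90,10,6,0,-0.14,0],[-1,-135,25,9,0,-0.21,0],[-1,-180,40,12,0,-0.28,0],[-1,-225,55,15,0,-0.28,0],[-1,-245,63,15,0,-0.28,0],[-1,-245,63,15,0,-0.28,0]]'
python3 -c "
from h import *
st();shot('wrist','w1.png');st()"
```

```text
clock: 2.05
ee_pos: [0.5629, 0.2115, 0.1972]
eef_rot: [-1.575, 0.001, -1.6]
contact_force: [-0.5, -0.1, -0.1]
finger_gap: 1.004
t 2.05 g [  4.1 292.1 197.2] rpy [-1.575e+00  1.000e-03 -1.600e+00] F [-0.5 -0.1 -0.1] gap 1.004
t 2.1 g [  4.3 290.6 198.2] rpy [-1.574  0.    -1.601] F [ 0.4 -0.8  0.1] gap 1.004
```

View pics/w1.png

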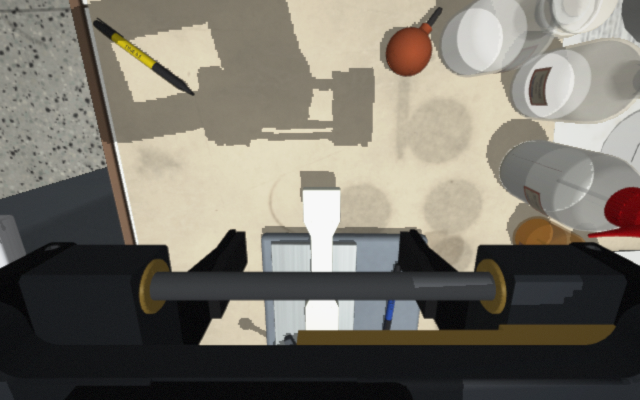

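Run:
```python
from h import *
im=cv2.imread("pics/w1.png")
s=env.sense();C=cam("wrist",s)
m=cv2.inRange(im,(215,215,215),(255,255,255));m[:180]=0;m[242:]=0;m[:,:290]=0;m[:,350:]=0
for v in range(186,240,6):
    q=np.flatnonzero(m[v])
    if len(q): print(v,q[0],q[-1],w2g(ray(C,(q[0],v),.044)).round(1),w2g(ray(C,(q[-1]+1,v),.044)).round(1))
for p in [(264,240),(353,240),(271,240)]: print(p,w2g(ray(C,p,.03)).round(1))
```

```text
192 303 339 [-16.9 278.8  44. ] [ 22.1 278.9  44. ]
198 303 339 [-17.  272.2  44. ] [ 22.2 272.3  44. ]
204 303 339 [-17.2 265.5  44. ] [ 22.4 265.6  44. ]
210 304 339 [-16.2 258.7  44. ] [ 22.5 258.8  44. ]
216 304 339 [-16.3 251.8  44. ] [ 22.6 251.9  44. ]
222 304 338 [-16.4 244.9  44. ] [ 21.6 245.   44. ]
228 307 335 [-13.2 237.8  44. ] [ 18.5 237.9  44. ]
234 310 332 [-10.  230.7  44. ] [ 15.3 230.8  44. ]
(264, 240) [-63.9 216.8  30. ]
(353, 240) [ 39.  217.1  30. ]
(271, 240) [-55.8 216.8  30. ]
```

```bash
python3 -c "
from h import *
print(rel(g2w([3,264,34]),[-np.pi/2,0,-np.pi/2+YAW]))"
```

```text
(array([ 26.6, 164.2,  -0.9]), array([ 0.003,  0.002, -0.   ]))
```

```bash
python3 -m crank '[[-1,10,45,-1,0,0,0],[-1,20,90,-1,0,0,0],[-1,27,130,-1,0,0,0],[-1,27,155,-1,0,0,0],[-1,27,164,-1,0,0,0],[0.05,27,164,-1,0,0,0],[0.05,27,164,-1,0,0,0],[0.05,27,164,-1,0,0,0],[0.5,27,164,-1,0,0,0],[0.5,27,164,-1,0,0,0],[0.5,27,164,-1,0,0,0]]' 6
python3 -c "
from h import *
st();shot('wrist','w2.png');shot('top','t2.png')
print(rel(g2w([0,164,34]),[-np.pi/2,0,-np.pi/2+YAW]))"
```

```text
clock: 3.2
ee_pos: [0.5612, 0.1833, 0.0348]
eef_rot: [-1.573, 0.0, -1.6]
contact_force: [-0.2, 1.3, -0.3]
finger_gap: 0.539
t 3.2 g [  3.2 263.8  34.8] rpy [-1.573  0.    -1.6  ] F [-0.2  1.3 -0.3] gap 0.539
(array([99.7,  0.3, -3.2]), array([ 0.003,  0.002, -0.   ]))
```

View pics/w2.png

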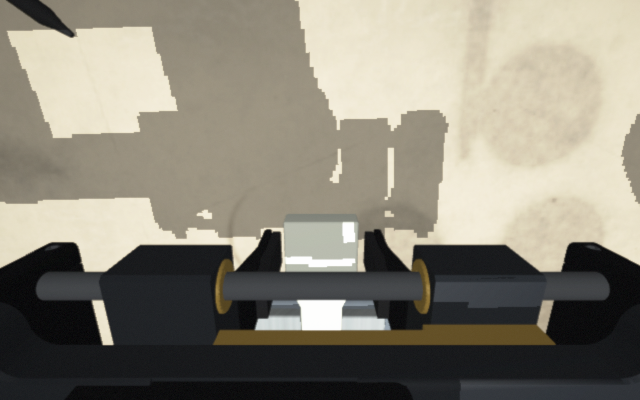

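```bash
python3 -m crank '[[0.5,0,0,0,0,0,0],[0.5,0,0,0,0,0,0],[0.5,0,0,0,0,0,0]]' 6
python3 - <<'E'
from h import *
im=cv2.imread("pics/t2.png");cv2.imwrite("pics/t2c.png",cv2.resize(im[135:235,225:375],None,fx=5,fy=5,interpolation=cv2.INTER_CUBIC))
E
```

```text
clock: 3.6
ee_pos: [0.5609, 0.1832, 0.0343]
eef_rot: [-1.573, 0.0, -1.6]
contact_force: [-0.0, 1.5, 0.6]
finger_gap: 0.46
```

View pics/t2c.png

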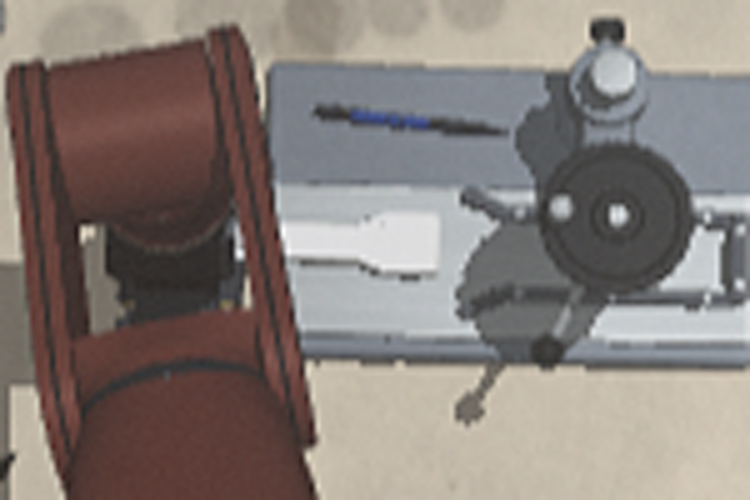

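```bash
python3 -m crank '[[0.5,10,0,-1,0,0,0],[0.5,20,0,-2,0,0,0],[0.5,30,0,-2.5,0,0,0],[0.5,40,0,-2.5,0,0,0],[0.5,50,0,-2.5,0,0,0],[0.5,60,0,-2.5,0,0,0],[0.5,70,0,-2.5,0,0,0],[0.5,80,0,-2.5,0,0,0],[0.5,90,0,-2.5,0,0,0],[0.5,100,0,-2.5,0,0,0]]' 6
python3 -c "
from h import *
st();shot('top','t3.png');shot('side','s3.png')
for n,a in(('t3',(135,235,245,395)),('s3',(155,295,255,395))):
  im=cv2.imread('pics/'+n+'.png');cv2.imwrite('pics/'+n+'c.png',cv2.resize(im[a[0]:a[1],a[2]:a[3]],None,fx=4,fy=4,interpolation=cv2.INTER_CUBIC))
"
```

```text
clock: 4.6
ee_pos: [0.5554, 0.0826, 0.0344]
eef_rot: [-1.573, 0.0, -1.6]
contact_force: [-0.2, 1.3, 2.0]
finger_gap: 0.457
t 4.6 g [  0.7 163.   34.4] rpy [-1.573  0.    -1.6  ] F [-0.2  1.3  2. ] gap 0.457
```

View pics/t3c.png

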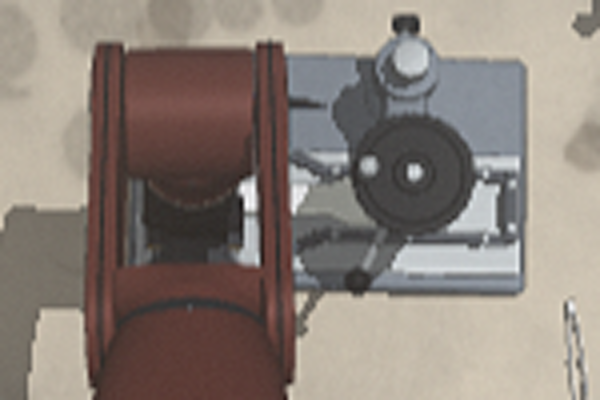

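View pics/s3c.png

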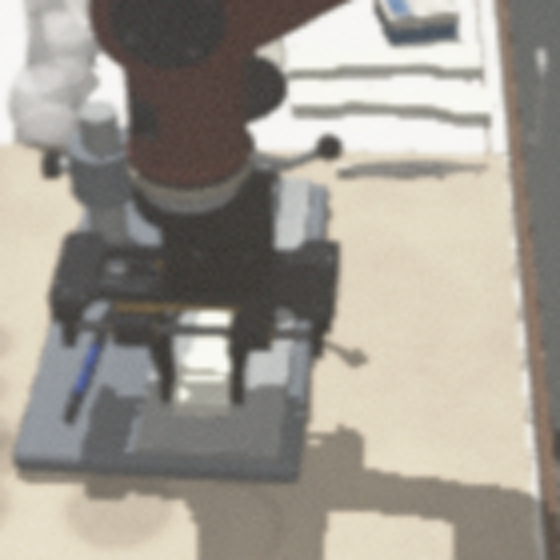

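```bash
python3 -m crank '[[-0.1,0,0,0,0,0,0],[-0.1,0,0,0,0,0,0],[-0.1,0,0,0,0,0,0],[-0.1,-20,0,0,0,0,0],[-0.1,-38,0,0,0,0,0],[0.77,-38,0,0,0,0,0],[0.77,-38,0,0,0,0,0],[0.77,-38,0,0,0,0,0],[0.77,-38,0,0,0,0,0],[0.77,-38,0,0,0,0,0],[0.77,-38,0,0,0,0,0],[0.77,-38,0,0,0,0,0]]' 10
python3 -c "
from h import *
st();shot('wrist','w4.png')"
```

```text
clock: 5.9
ee_pos: [0.5567, 0.1194, 0.0344]
eef_rot: [-1.573, -0.001, -1.602]
contact_force: [0.2, -0.8, 0.5]
finger_gap: 0.125
t 5.9 g [  0.8 199.8  34.4] rpy [-1.573e+00 -1.000e-03 -1.602e+00] F [ 0.2 -0.8  0.5] gap 0.125
```

View pics/w4.png

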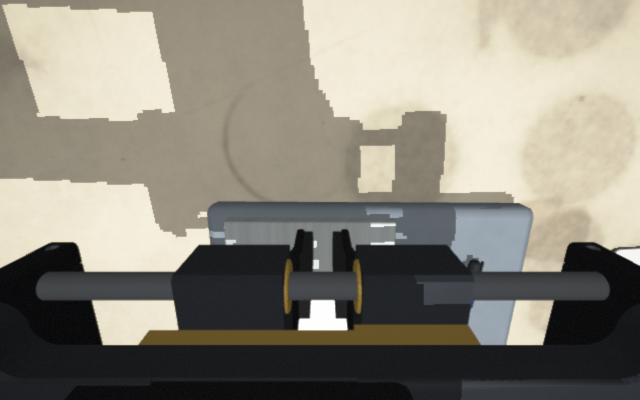

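```bash
python3 -m crank '[[0.77,8,0,-0.5,0,0,0],[0.77,16,0,-0.5,0,0,0],[0.77,24,0,-0.5,0,0,0],[0.77,32,0,-0.5,0,0,0],[0.77,40,0,-0.5,0,0,0],[0.77,48,0,-0.5,0,0,0],[0.77,56,0,-0.5,0,0,0],[0.77,64,0,-0.5,0,0,0],[0.77,72,0,-0.5,0,0,0],[0.77,80,0,-0.5,0,0,0],[0.77,86,0,-0.5,0,0,0],[0.77,90,0,-0.5,0,0,0]]' 
python3 -c "
from h import *
st()"
```

```text
clock: 7.15
ee_pos: [0.5534, 0.0289, 0.0344]
eef_rot: [-1.573, -0.001, -1.602]
contact_force: [-0.4, -0.5, -0.3]
finger_gap: 0.113
t 7.15 g [  0.4 109.2  34.4] rpy [-1.573e+00 -1.000e-03 -1.602e+00] F [-0.4 -0.5 -0.3] gap 0.113
```

```bash
python3 -m crank '[[0.77,2,0,0,0,0,0],[0.77,4,0,0,0,0,0],[0.77,6,0,0,0,0,0],[0.77,7,0,0,0,0,0],[0.77,8,0,0,0,0,0]]'
python3 -m crank '[[0.77,0.7,0,0,0,0,0],[0.77,1.4,0,0,0,0,0],[0.77,2,0,0,0,0,0]]'
python3 -c "
from h import *
st()"
```

```text
clock: 7.65
ee_pos: [0.5532, 0.0209, 0.0344]
eef_rot: [-1.573, -0.001, -1.602]
contact_force: [-0.4, 0.2, -0.3]
finger_gap: 0.118
clock: 7.95
ee_pos: [0.5531, 0.0198, 0.0344]
eef_rot: [-1.573, 0.001, -1.602]
contact_force: [-0.3, 6.8, 0.8]
finger_gap: 0.112
t 7.95 g [  0.4 100.2  34.4] rpy [-1.573e+00  1.000e-03 -1.602e+00] F [-0.3  6.8  0.8] gap 0.112
```

```bash
python3 -m crank '[[0.77,0.8,0,0,0,0,0],[0.77,1.2,0,0,0,0,0]]'
python3 -m crank '[[0.77,-5,0,0,0,0,0],[0.77,-15,0,0,0,0,0],[0.77,-30,-20,0,0,0,0],[-0.3,-30,-70,0,0,0,0],[-0.3,-30,-120,0,0,0,0],[-0.3,-30,-170,0,0,0,0],[-0.3,-60,-180,0,0,0,0],[-0.3,-100,-180,0,0,0,0],[-0.3,-100,-180,0,0,0,0]]'
python3 -c "
from h import *
st();shot('top','t5.png');shot('side','s5.png');shot('wrist','w5.png')
for n,a in(('t5',(135,235,245,395)),('s5',(155,295,255,395))):
  im=cv2.imread('pics/'+n+'.png');cv2.imwrite('pics/'+n+'c.png',cv2.resize(im[a[0]:a[1],a[2]:a[3]],None,fx=4,fy=4,interpolation=cv2.INTER_CUBIC))
"
```

```text
clock: 8.15
ee_pos: [0.5531, 0.0198, 0.0344]
eef_rot: [-1.573, 0.003, -1.602]
contact_force: [-0.5, 8.5, 1.2]
finger_gap: 0.114
clock: 9.05
ee_pos: [0.557, 0.1233, 0.2159]
eef_rot: [-1.571, 0.004, -1.599]
contact_force: [-0.6, -0.6, -0.3]
finger_gap: 0.575
t 9.05 g [  0.9 203.7 215.9] rpy [-1.571  0.004 -1.599] F [-0.6 -0.6 -0.3] gap 0.575
```

View pics/t5c.png

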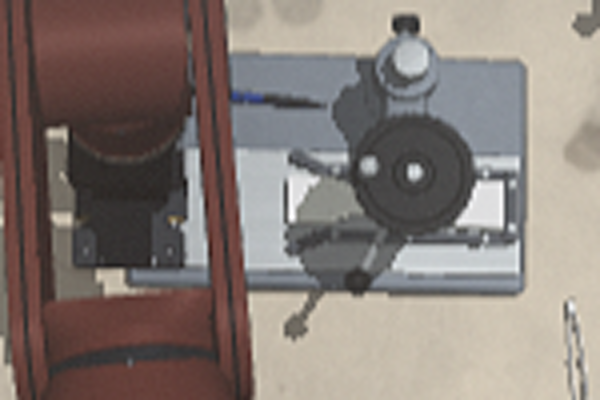

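View pics/s5c.png

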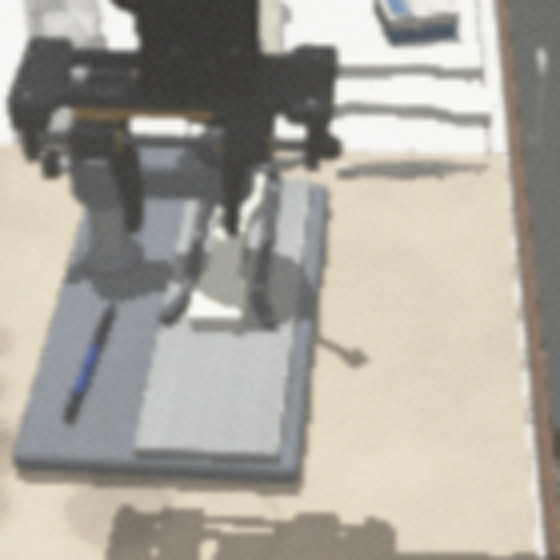

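View pics/w5.png

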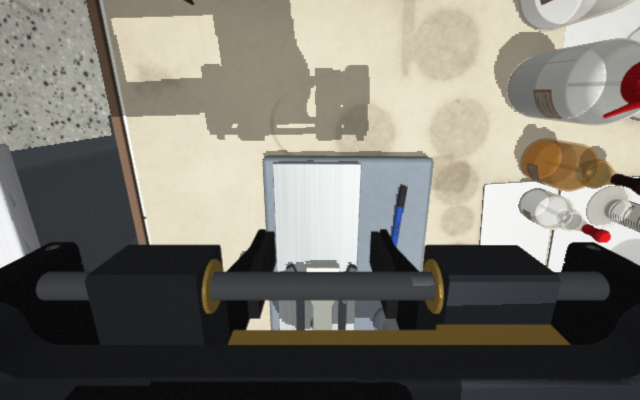

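Run:
```python
from h import *
im=cv2.imread("pics/t5.png");C=cam("top")
g=im.max(2)[160:198,330:368].copy(); big=cv2.resize(g,None,fx=8,fy=8,interpolation=cv2.INTER_CUBIC)
m=((big>110)*255).astype(np.uint8);cs,_=cv2.findContours(m,0,1)
for k in cs:
    if 20<cv2.contourArea(k)<4000:
        (x,y),r=cv2.minEnclosingCircle(k);p=((x+.5)/8-.5+330,(y+.5)/8-.5+160);print(p,r/8,w2g(ray(C,p,.217)).round(1),w2g(ray(C,p,.200)).round(1),w2g(ray(C,p,.189)).round(1))
print(rel(g2w([.5,36,235]),[-np.pi/2,0,-np.pi/2+YAW]))
```

```text
(337.625, 196.83333206176758) 1.444889783859253 [-61.   32.1 217. ] [-58.7  30.8 200. ] [-57.2  30.  189. ]
(339.5, 193.8125) 0.5896363258361816 [-51.9  26.7 217. ] [-49.6  25.4 200. ] [-48.   24.5 189. ]
(335.625, 190.875) 2.4447133541107178 [-43.5  38.2 217. ] [-41.1  37.  200. ] [-39.5  36.2 189. ]
(331.92844462394714, 184.3795394897461) 5.2548136711120605 [-24.6  49.2 217. ] [-21.9  48.2 200. ] [-20.1  47.5 189. ]
(348.0, 177.60000038146973) 2.358308792114258 [ -3.3   2.2 217. ] [ -0.4   0.6 200. ] [  1.6  -0.5 189. ]
(336.9375, 175.9375) 2.53106951713562 [  0.8  34.9 217. ] [  3.8  33.6 200. ] [  5.8  32.8 189. ]
(330.1875, 172.25) 4.728995323181152 [ 11.3  54.8 217. ] [ 14.5  53.8 200. ] [ 16.5  53.2 189. ]
(array([163.7, -21. ,  -0.3]), array([ 0.003,  0.002, -0.002]))
```

```bash
python3 -m crank '[[-0.3,30,-21,0,0,0,0],[-0.3,75,-21,0,0,0,0],[-0.3,120,-21,0,0,0,0],[-0.3,155,-21,0,0,0,0],[-0.3,168,-21,0,0,0,0],[-0.3,168,-21,0,0,0,0]]'
python3 -c "
from h import *
st();shot('wrist','w6.png');shot('top','t6.png');shot('side','s6.png');
for n,a in(('t6',(135,235,245,395)),('s6',(155,295,255,395))):
  im=cv2.imread('pics/'+n+'.png');cv2.imwrite('pics/'+n+'c.png',cv2.resize(im[a[0]:a[1],a[2]:a[3]],None,fx=4,fy=4,interpolation=cv2.INTER_CUBIC))
print(rel(g2w([.5,36,192]),[-np.pi/2,0,-np.pi/2+YAW]))"
```

```text
clock: 9.8
ee_pos: [0.5509, -0.0509, 0.2345]
eef_rot: [-1.574, 0.002, -1.605]
contact_force: [-0.2, 0.5, -0.2]
finger_gap: 0.65
t 9.8 g [  0.5  29.4 234.5] rpy [-1.574  0.002 -1.605] F [-0.2  0.5 -0.2] gap 0.65
(array([-3.3, 42.8, -0.1]), array([ 0.003,  0.002, -0.002]))
```

View pics/w6.png

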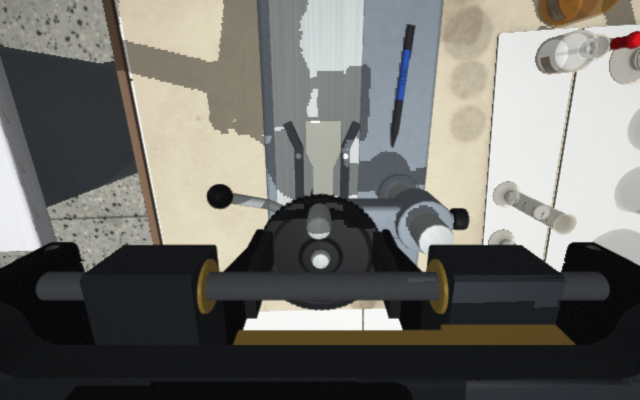

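View pics/s6c.png

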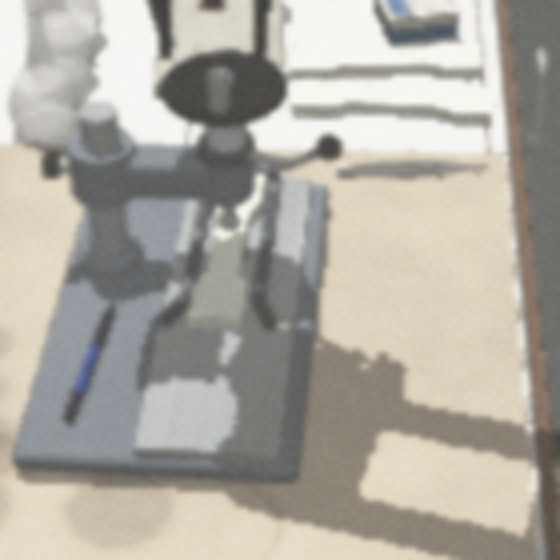

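Run:
```python
from h import *
im=cv2.imread("pics/w6.png");cv2.imwrite("pics/w6c.png",cv2.resize(im[180:315,190:460],None,fx=2.9,fy=2.9,interpolation=cv2.INTER_CUBIC))
s=env.sense();C=cam("wrist",s);st()
for p in [(319,234),(319,230)]: print(w2g(ray(C,p,.217)).round(1))
print("nut",w2g(ray(C,(320,262),.189)).round(1),"knob",w2g(ray(C,(220,196),.156)).round(1))
for e in [(265,250),(374,250)]: print(w2g(ray(C,e,.183)).round(1))
```

```text
t 9.95 g [  0.7  32.6 234.7] rpy [-1.574  0.002 -1.601] F [ 0.4 -0.3 -1. ] gap 0.647
[ -1.9  33.3 217. ]
[ -1.9  36.  217. ]
nut [ -1.6  -1.7 189. ] knob [-82.7  39.4 156. ]
[-43.2   5.  183. ]
[ 39.2   5.3 183. ]
```

View pics/w6c.png

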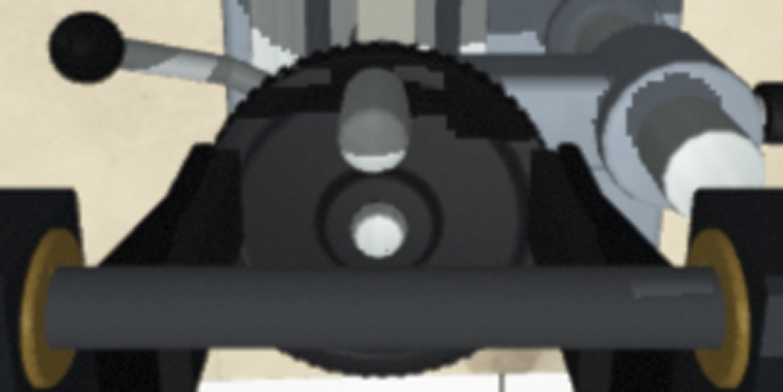

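```bash
python3 -m crank '[[-0.3,-3,10,-0.7,0,0,0],[-0.3,-3,25,-0.7,0,0,0],[-0.3,-3,35,-0.7,0,0,0],[-0.3,-3,42,-0.7,0,0,0],[0.5,-3,42,-0.7,0,0,0],[1,-3,42,-0.7,0,0,0],[1,-3,42,-0.7,0,0,0],[1,-3,42,-0.7,0,0,0],[1,-3,42,-0.7,0,0,0],[1,-3,42,-0.7,0,0,0],[1,-3,42,-0.7,0,0,0],[1,-3,42,-0.7,0,0,0]]' 4
python3 -c "
from h import *
st();shot('wrist','w7.png')"
```

```text
clock: 11.15
ee_pos: [0.5505, -0.0446, 0.1928]
eef_rot: [-1.574, 0.002, -1.601]
contact_force: [-0.6, 0.5, 0.8]
finger_gap: 0.167
t 11.15 g [ -0.2  35.7 192.8] rpy [-1.574  0.002 -1.601] F [-0.6  0.5  0.8] gap 0.167
```

View pics/w7.png

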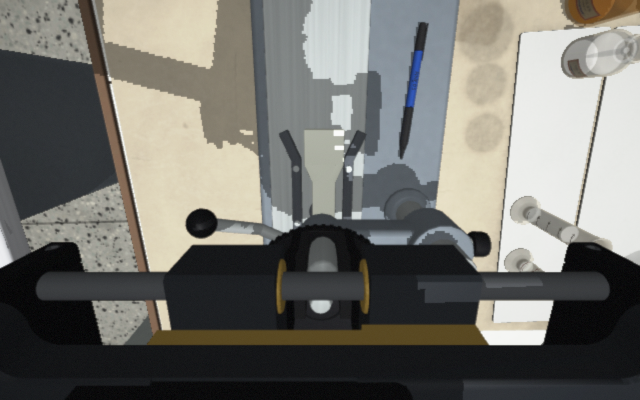

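```bash
python3 -m crank '[[1,1.2,0.2,9.3,0,0,0],[1,4.8,0.4,18,0,0,0],[1,10.5,0.6,25.5,0,0,0],[1,18,0.8,31.2,0,0,0],[1,26.7,1,34.8,0,0,0],[1,36,1.2,36,0,0,0],[1,45.3,1.4,34.8,0,0,0],[1,54,1.6,31.2,0,0,0],[1,61.5,1.8,25.5,0,0,0],[1,67.2,2,18,0,0,0],[1,70.8,2.2,9.3,0,0,0],[1,72,2.4,0,0,0,0]]' 4
python3 -c "
from h import *
st();shot('top','t8.png');shot('side','s8.png');
for n,a in(('t8',(135,235,245,395)),('s8',(155,295,255,395))):
  im=cv2.imread('pics/'+n+'.png');cv2.imwrite('pics/'+n+'c.png',cv2.resize(im[a[0]:a[1],a[2]:a[3]],None,fx=4,fy=4,interpolation=cv2.INTER_CUBIC))
st();print(rel(g2w([0,-36,190]),[-np.pi/2,0,-np.pi/2+YAW]))"
```

```text
clock: 12.4
ee_pos: [0.5483, -0.118, 0.1907]
eef_rot: [-1.572, 0.001, -1.602]
contact_force: [1.7, -1.2, -0.8]
finger_gap: 0.174
t 12.4 g [  0.  -37.7 190.7] rpy [-1.572e+00  1.000e-03 -1.602e+00] F [ 1.7 -1.2 -0.8] gap 0.174
t 12.5 g [ -0.8 -37.3 190.7] rpy [-1.574e+00  1.000e-03 -1.602e+00] F [ 0.5 -2.4 -1.7] gap 0.172
(array([-1.3,  0.7,  0.8]), array([ 0.003,  0.001, -0.001]))
```

View pics/s8c.png

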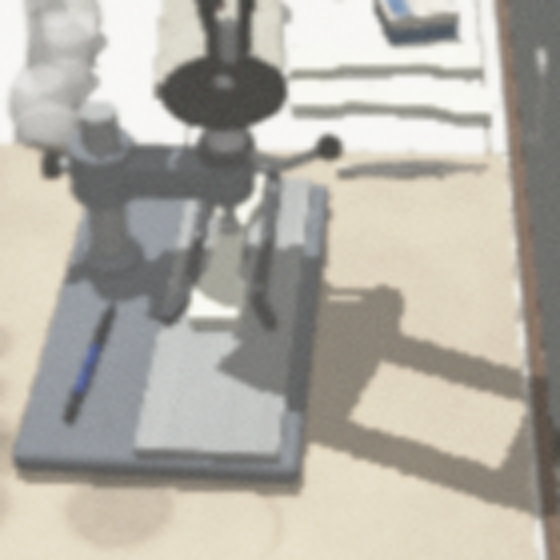

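View pics/t8c.png

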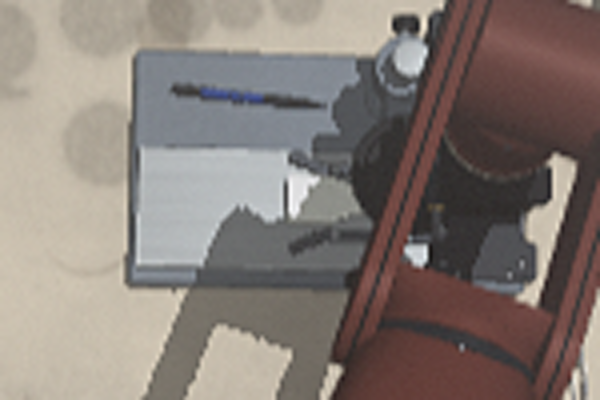

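```bash
python3 -m crank '[[1,-2,0.2,-8.8,0,0,0],[1,-5.8,0.4,-17.5,0,0,0],[1,-11.5,0.6,-25,0,0,0],[1,-19,0.8,-30.7,0,0,0],[1,-27.7,1,-34.3,0,0,0],[1,-37,1.2,-35.5,0,0,0],[1,-46.3,1.4,-34.3,0,0,0],[1,-55,1.6,-30.7,0,0,0],[1,-62.5,1.8,-25,0,0,0],[1,-68.2,2,-17.5,0,0,0],[1,-71.8,2.2,-8.8,0,0,0],[1,-73,2.4,0.5,0,0,0]]' 4
python3 -c "
from h import *
st();shot('side','s9.png');
for n,a in(('s9',(155,295,255,395)),):
  im=cv2.imread('pics/'+n+'.png');cv2.imwrite('pics/'+n+'c.png',cv2.resize(im[a[0]:a[1],a[2]:a[3]],None,fx=4,fy=4,interpolation=cv2.INTER_CUBIC))
st();print(rel(g2w([0,36,188]),[-np.pi/2,0,-np.pi/2+YAW]))"
```

```text
clock: 13.7
ee_pos: [0.5485, -0.0406, 0.1878]
eef_rot: [-1.579, 0.006, -1.6]
contact_force: [-7.5, 8.3, 5.9]
finger_gap: 0.593
t 13.7 g [ -2.2  39.7 187.8] rpy [-1.579  0.006 -1.6  ] F [-7.5  8.3  5.9] gap 0.593
t 13.75 g [ -1.1  39.7 187.9] rpy [-1.578  0.006 -1.601] F [-8.8  8.5  5.2] gap 0.611
(array([ 3.7, -0.1,  1. ]), array([ 0.007,  0.002, -0.006]))
```

View pics/s9c.png

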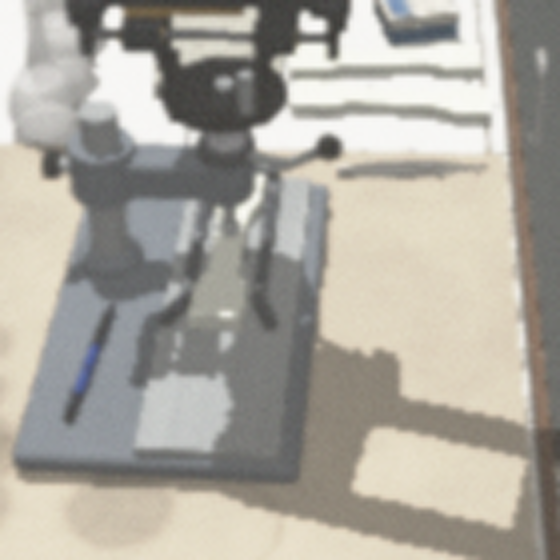

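```bash
python3 -c "
from h import *
shot('wrist','w10.png')
im=cv2.imread('pics/s9.png');cv2.imwrite('pics/s9d.png',cv2.resize(im[130:200,265:355],None,fx=8,fy=8,interpolation=cv2.INTER_CUBIC))"
```

```text
(no output)
```

View pics/w10.png

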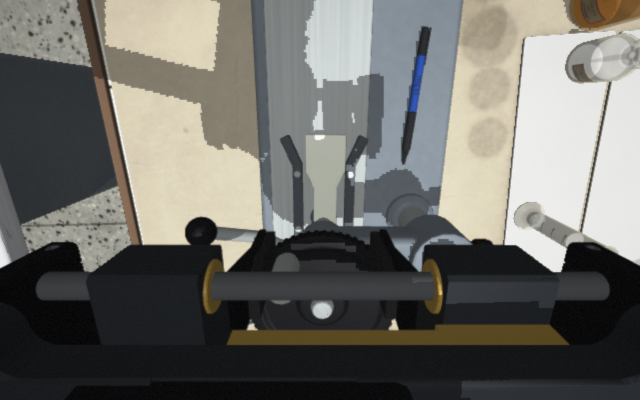

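View pics/s9d.png

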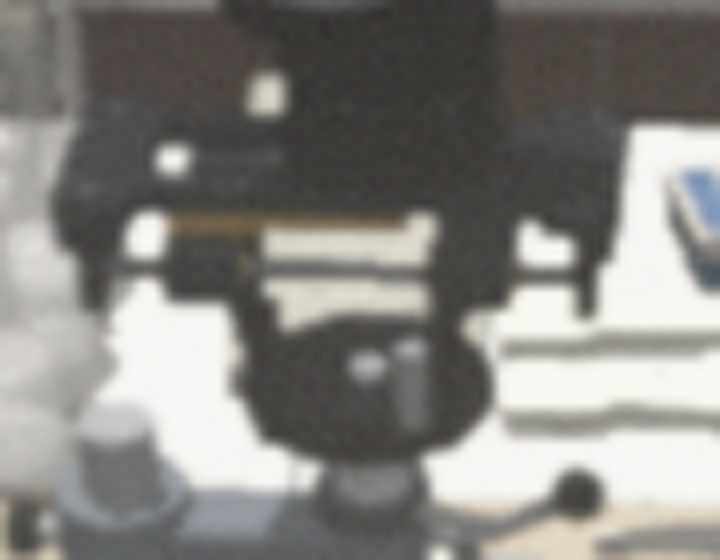

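```bash
python3 -m crank '[[-0.7,0,0,0,0,0,0],[-0.7,0,0,0,0,0,0],[-0.7,0,0,0,0,0,0],[-0.7,0,-25,0,0,0,0],[-0.7,0,-45,0,0,0,0],[-0.7,0,-45,0,0,0,0]]'
python3 -c "
from h import *
st();shot('wrist','w11.png');im=cv2.imread('pics/w11.png');cv2.imwrite('pics/w11c.png',cv2.resize(im[180:315,190:460],None,fx=2.9,fy=2.9,interpolation=cv2.INTER_CUBIC));st()"
```

```text
clock: 14.4
ee_pos: [0.5514, -0.0415, 0.2362]
eef_rot: [-1.573, 0.005, -1.601]
contact_force: [0.5, -0.0, 0.1]
finger_gap: 0.842
t 14.4 g [  0.7  38.8 236.2] rpy [-1.573  0.005 -1.601] F [ 0.5 -0.   0.1] gap 0.842
t 14.45 g [-2.000e-01  3.900e+01  2.343e+02] rpy [-1.575  0.006 -1.601] F [-0.   0.8 -0.9] gap 0.847
```

View pics/w11c.png

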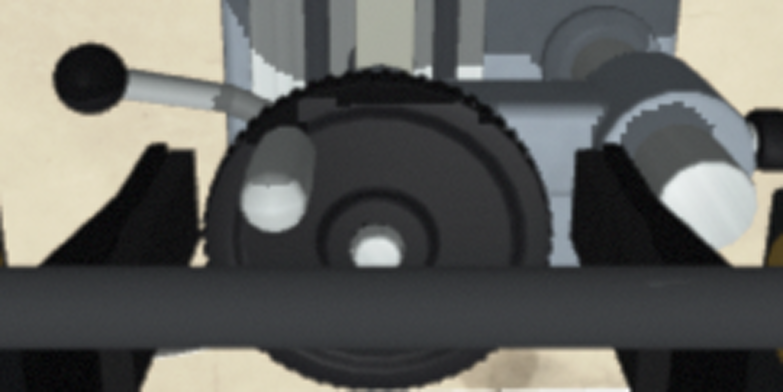

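Run:
```python
from h import *
s=env.sense();s['ee_pos']=g2w([0.2,38.9,235.5]);C=cam("wrist",s)
h=w2g(ray(C,(284.1,250),.212));n=w2g(ray(C,(320,266.2),.185));d=h-n
print(h.round(1),n.round(1),np.hypot(d[0],d[1]),np.degrees(np.arctan2(d[1],d[0])))
```

```text
[-25.4  25.7 212. ] [ -2.2  -1.3 185. ] 35.60609070535972 130.77138514599767
```

```bash
cat >> h.py <<'E'
def circ(a0,da,n,dz,c=(-1,-.7),r=36):
    s=env.sense();z=w2g(s["ee_pos"])[2]
    for i in range(1,n+1):
        a=np.radians(a0-da*i);d,_=rel(g2w([c[0]+r*np.cos(a),c[1]+r*np.sin(a),z-dz*i/n]));print(d.tolist(),end=" ")
    print("end angle",a0-da*n)
E
python3 -c "
from h import *
st();print(rel(g2w([-24.5,26.5,187]),[-np.pi/2,0,-np.pi/2+YAW]))"
```

```text
t 14.45 g [-2.000e-01  3.900e+01  2.343e+02] rpy [-1.575  0.006 -1.601] F [-0.   0.8 -0.9] gap 0.847
(array([ 12.7,  47.4, -24.1]), array([ 0.004,  0.002, -0.006]))
```

```bash
python3 -m crank '[[-0.2,13,0,-24,0,0,0],[-0.2,13,15,-24,0,0,0],[-0.2,13,35,-24,0,0,0],[-0.2,13,47,-24,0,0,0],[1,13,47,-24,0,0,0],[1,13,47,-24,0,0,0],[1,13,47,-24,0,0,0],[1,13,47,-24,0,0,0],[1,13,47,-24,0,0,0],[1,13,47,-24,0,0,0],[1,13,47,-24,0,0,0],[1,13,47,-24,0,0,0]]' 15
python3 -c "
from h import *
st();d=w2g(env.sense()['ee_pos'])-[-1,-.7,0];a=np.degrees(np.arctan2(d[1],d[0]));print(a,np.hypot(d[0],d[1]));circ(a,15,12,2.5)"
```

```text
clock: 15.65
ee_pos: [0.5262, -0.0534, 0.1874]
eef_rot: [-1.575, 0.005, -1.601]
contact_force: [1.2, -1.7, -2.8]
finger_gap: 0.169
t 15.65 g [-24.1  26.1 187.4] rpy [-1.575  0.005 -1.601] F [ 1.2 -1.7 -2.8] gap 0.169
130.8211318190673 35.40731480410638
[-5.6, 0.2, 7.5] [-8.5, 0.4, 16.4] [-9.1, 0.6, 25.8] [-7.1, 0.7, 35.0] [-2.9, 0.9, 43.4] [3.4, 1.0, 50.4] [11.2, 1.2, 55.5] [20.2, 1.3, 58.5] [29.6, 1.5, 59.0] [38.8, 1.7, 57.1] [47.1, 1.8, 52.8] [54.1, 2.0, 46.6] end angle -49.17886818093271
```

Gripped. Half-turn with the firmer grip.

```bash
python3 -m crank '[[1,-5.6,0.2,7.5,0,0,0],[1,-8.5,0.4,16.4,0,0,0],[1,-9.1,0.6,25.8,0,0,0],[1,-7.1,0.7,35,0,0,0],[1,-2.9,0.9,43.4,0,0,0],[1,3.4,1,50.4,0,0,0],[1,11.2,1.2,55.5,0,0,0],[1,20.2,1.3,58.5,0,0,0],[1,29.6,1.5,59,0,0,0],[1,38.8,1.7,57.1,0,0,0],[1,47.1,1.8,52.8,0,0,0],[1,54.1,2,46.6,0,0,0]]' 15
python3 -c "
from h import *
st();shot('side','s12.png');shot('wrist','w12.png')
im=cv2.imread('pics/s12.png');cv2.imwrite('pics/s12d.png',cv2.resize(im[130:200,265:355],None,fx=8,fy=8,interpolation=cv2.INTER_CUBIC))
st();circ(-49.2,15,12,2.5)"
```

```text
clock: 16.85
ee_pos: [0.5733, -0.1111, 0.1847]
eef_rot: [-1.569, 0.003, -1.601]
contact_force: [13.0, -4.7, -9.5]
finger_gap: 0.169
t 16.85 g [ 24.8 -30.  184.7] rpy [-1.569  0.003 -1.601] F [13.  -4.7 -9.5] gap 0.169
t 16.95 g [ 24.3 -31.1 184.7] rpy [-1.569  0.002 -1.602] F [  9.6  -5.  -11. ] gap 0.167
[2.1, 0.2, -9.6] [5.0, 0.4, -18.5] [5.5, 0.6, -27.9] [3.6, 0.8, -37.1] [-0.6, 1.0, -45.5] [-6.8, 1.2, -52.5] [-14.7, 1.4, -57.7] [-23.6, 1.6, -60.6] [-33.0, 1.8, -61.2] [-42.2, 2.1, -59.2] [-50.6, 2.3, -55.0] [-57.6, 2.5, -48.8] end angle -229.2
```

View pics/s12d.png

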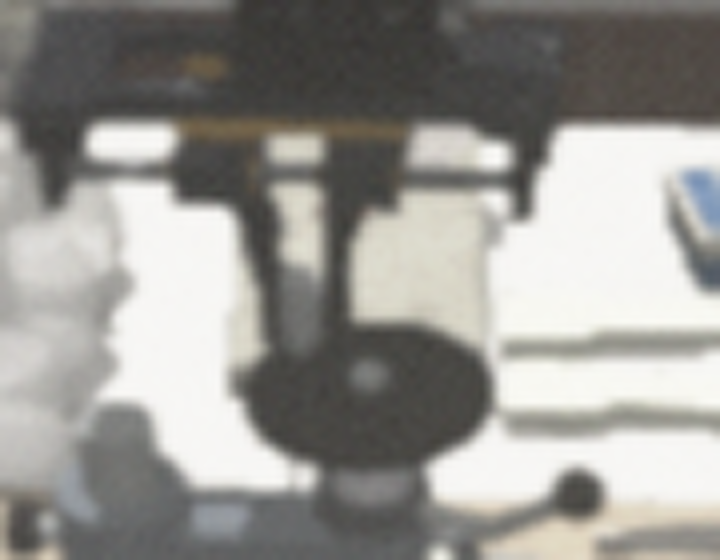

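View pics/w12.png

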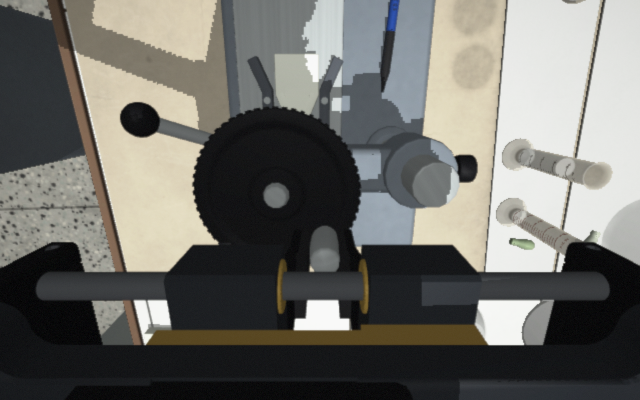

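Run:
```python
from h import *
s=env.sense();C=cam("wrist",s)
im=cv2.imread("pics/w12.png");cv2.imwrite("pics/w12c.png",cv2.resize(im[90:290,180:380],None,fx=3,fy=3,interpolation=cv2.INTER_CUBIC))
h=w2g(ray(C,(325,262),.2087));n=w2g(ray(C,(275.5,195.5),.1807));d=h-n
print(h.round(1),n.round(1),np.hypot(d[0],d[1]),np.degrees(np.arctan2(d[1],d[0])))
for z in (.1747,.17): print([w2g(ray(C,p,z)).round(1) for p in ((193,182),(360,182),(276,108))])
```

```text
[ 25.1 -26.9 208.7] [ -2.3  -1.  180.7] 37.64029679938134 -43.47892799061587
[array([-49.7,   5.2, 174.7]), array([ 45.2,   5.2, 174.7]), array([ -0.8,  45.7, 174.7])]
[array([-51.7,   4. , 170. ]), array([ 45.8,   4. , 170. ]), array([ -1.5,  45.6, 170. ])]
```

View pics/w12c.png

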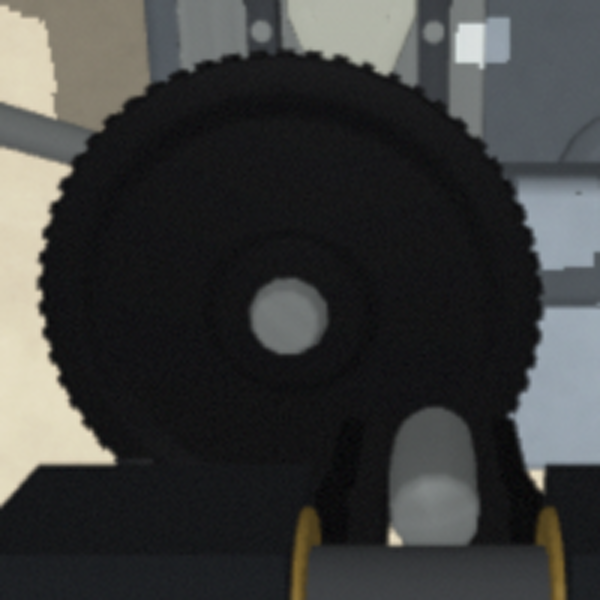

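```bash
python3 -c "
from h import *
print(rel(g2w([24.8,-26,185]),[-np.pi/2,0,-np.pi/2+YAW]))"
```

```text
(array([-5.1, -0.3,  0.5]), array([-0.002,  0.   , -0.002]))
```

```bash
python3 -m crank '[[0.5,0,0,0,0,0,0],[0.5,-3,0,0.5,0,0,0],[0.5,-5.5,0,0.5,0,0,0],[1,-5.5,0,0.5,0,0,0],[1,-5.5,0,0.5,0,0,0],[1,-5.5,0,0.5,0,0,0]]' 25
python3 -c "
from h import *
st();circ(-44,15,12,3,(-1.3,-.8))"
```

```text
clock: 17.55
ee_pos: [0.5765, -0.1084, 0.1858]
eef_rot: [-1.561, -0.002, -1.603]
contact_force: [12.7, -7.4, -5.5]
finger_gap: 0.169
t 17.55 g [ 27.9 -27.2 185.8] rpy [-1.561 -0.002 -1.603] F [12.7 -7.4 -5.5] gap 0.169
[4.5, 0.2, -10.6] [8.2, 0.3, -19.2] [9.6, 0.5, -28.5] [8.5, 0.7, -37.9] [5.1, 0.8, -46.6] [-0.5, 1.0, -54.2] [-7.9, 1.2, -60.0] [-16.5, 1.4, -63.8] [-25.8, 1.6, -65.2] [-35.1, 1.8, -64.1] [-43.9, 2.1, -60.7] [-51.4, 2.4, -55.1] end angle -224
```

Run:
```python
from h import *
st();s,im=shot('wrist','w13.png');cv2.imwrite("pics/w13c.png",cv2.resize(im[90:290,180:380,::-1],None,fx=3,fy=3,interpolation=cv2.INTER_CUBIC));st()
```

```text
t 17.55 g [ 27.9 -27.2 185.8] rpy [-1.561 -0.002 -1.603] F [12.7 -7.4 -5.5] gap 0.169
t 17.6 g [ 27.9 -27.2 185.8] rpy [-1.561 -0.002 -1.603] F [12.4 -5.6 -6.3] gap 0.161
```

View pics/w13c.png

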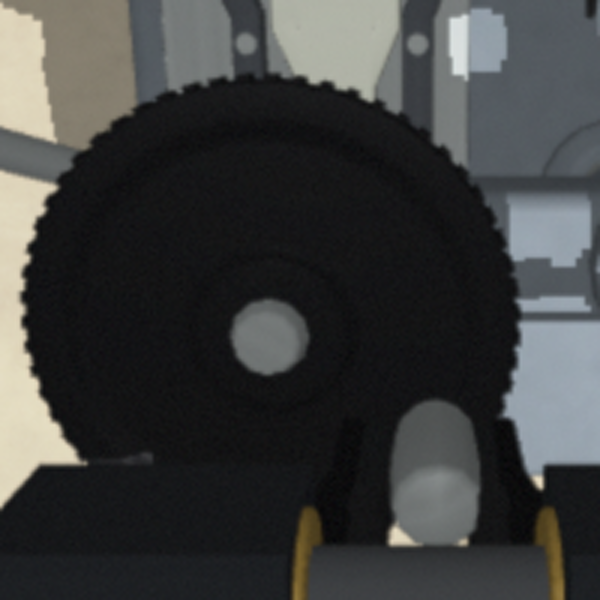

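Run:
```python
from h import *
s=env.sense();C=cam("wrist",s)
h=w2g(ray(C,(325,256.7),.210));n=w2g(ray(C,(270,202.3),.182));d=h-n
print(h.round(1),n.round(1),np.hypot(d[0],d[1]),np.degrees(np.arctan2(d[1],d[0])))
```

```text
[ 28.5 -20.  210. ] [ -1.8  -1.  182. ] 35.71839657579115 -32.1231971318019
```

```bash
python3 -m crank '[[0.3,0,0,0,0,0,0],[0.3,0,0,0,0,0,0],[0.3,0,0,0,0,0,0],[0.3,-7,0,0.5,0,0,0],[0.3,-7,0,0.5,0,0,0],[1,-7,0,0.5,0,0,0],[1,-7,0,0.5,0,0,0],[1,-7,0,0.5,0,0,0],[1,-7,0,0.5,0,0,0],[1,-7,0,0.5,0,0,0]]' 25
python3 - <<'E'
from h import *
st();s,im=shot('wrist','w14.png');cv2.imwrite("pics/w14c.png",cv2.resize(im[90:290,180:380,::-1],None,fx=3,fy=3,interpolation=cv2.INTER_CUBIC));circ(-33,12.5,12,2.2,(-1.5,-.9))
E
```

```text
clock: 18.6
ee_pos: [0.577, -0.1013, 0.1858]
eef_rot: [-1.562, -0.002, -1.603]
contact_force: [-1.3, 1.7, 0.6]
finger_gap: 0.164
t 18.6 g [ 28.2 -20.1 185.8] rpy [-1.562 -0.002 -1.603] F [-1.3  1.7  0.6] gap 0.164
[6.4, 0.2, -4.5] [11.3, 0.3, -10.6] [14.7, 0.4, -17.7] [16.5, 0.5, -25.3] [16.6, 0.7, -33.2] [15.0, 0.8, -40.8] [11.8, 0.9, -48.0] [7.1, 1.0, -54.3] [1.1, 1.1, -59.4] [-5.8, 1.3, -63.1] [-13.3, 1.4, -65.2] [-21.1, 1.6, -65.7] end angle -183.0
```

View pics/w14c.png

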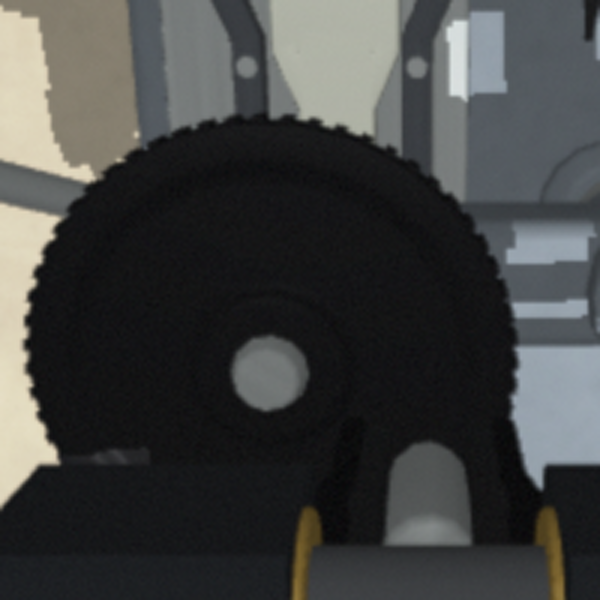

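```bash
python3 -m crank '[[1,6.4,0.2,-4.5,0,0,0],[1,11.3,0.4,-10.6,0,0,0],[1,14.7,0.6,-17.7,0,0,0],[1,16.5,0.8,-25.3,0,0,0],[1,16.6,1,-33.2,0,0,0],[1,15,1.2,-40.8,0,0,0],[1,11.8,1.4,-48,0,0,0],[1,7.1,1.6,-54.3,0,0,0],[1,1.1,1.8,-59.4,0,0,0],[1,-5.8,2,-63.1,0,0,0],[1,-13.3,2.2,-65.2,0,0,0],[1,-21.1,2.4,-65.7,0,0,0]]' 25
python3 - <<'E'
from h import *
st();s,im=shot('wrist','w15.png');cv2.imwrite("pics/w15c.png",cv2.resize(im[90:290,180:480,::-1],None,fx=2.5,fy=2.5,interpolation=cv2.INTER_CUBIC));st()
E
```

```text
clock: 19.85
ee_pos: [0.5125, -0.0805, 0.1837]
eef_rot: [-1.559, -0.006, -1.604]
contact_force: [-0.9, -7.2, 2.5]
finger_gap: 0.165
t 19.85 g [-36.9  -1.3 183.7] rpy [-1.559 -0.006 -1.604] F [-0.9 -7.2  2.5] gap 0.165
t 19.9 g [-3.710e+01 -1.000e-01  1.836e+02] rpy [-1.56  -0.005 -1.604] F [-0.1 -4.5  2.5] gap 0.161
```

View pics/w15c.png

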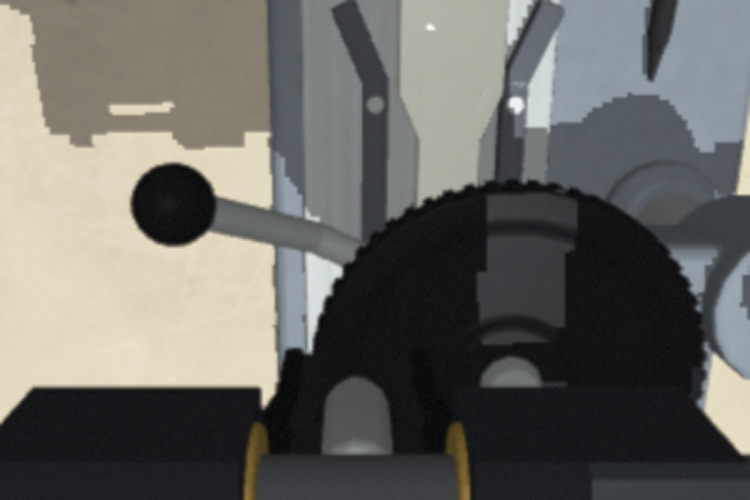

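```bash
python3 -c "
from h import *
circ(180,12.5,12,2.4,(-1.6,-.8))"
```

```text
[-7.1, 0.2, 0.4] [-14.6, 0.4, 2.9] [-21.3, 0.6, 7.0] [-26.9, 0.8, 12.4] [-31.3, 1.0, 18.9] [-34.1, 1.3, 26.2] [-35.3, 1.6, 33.9] [-34.8, 1.9, 41.7] [-32.7, 2.2, 49.3] [-28.9, 2.5, 56.1] [-23.7, 2.8, 62.0] [-17.4, 3.0, 66.7] end angle 30.0
```

```bash
python3 -m crank '[[1,-7.1,0.2,0.4,0,0,0],[1,-14.6,0.4,2.9,0,0,0],[1,-21.3,0.6,7,0,0,0],[1,-26.9,0.8,12.4,0,0,0],[1,-31.3,1,18.9,0,0,0],[1,-34.1,1.3,26.2,0,0,0],[1,-35.3,1.6,33.9,0,0,0],[1,-34.8,1.9,41.7,0,0,0],[1,-32.7,2.2,49.3,0,0,0],[1,-28.9,2.4,56.1,0,0,0],[1,-23.7,2.6,62,0,0,0],[1,-17.4,2.8,66.7,0,0,0]]' 25
python3 - <<'E'
from h import *
st();s,im=shot('wrist','w16.png');s2,i2=shot('side','s16.png')
a=cv2.resize(im[90:290,150:450,::-1],None,fx=2,fy=2,interpolation=cv2.INTER_CUBIC);b=cv2.resize(i2[130:260,265:355,::-1],None,fx=4,fy=4,interpolation=cv2.INTER_CUBIC)
cv2.imwrite("pics/w16c.png",a);cv2.imwrite("pics/s16c.png",b);st();circ(29,12.5,12,2.4,(-1.6,-.8))
E
```

```text
clock: 21.1
ee_pos: [0.5779, -0.0626, 0.1801]
eef_rot: [-1.565, -0.002, -1.603]
contact_force: [-4.7, 5.5, 0.3]
finger_gap: 0.163
t 21.1 g [ 27.8  18.6 180.1] rpy [-1.565 -0.002 -1.603] F [-4.7  5.5  0.3] gap 0.163
t 21.2 g [ 28.2  17.7 180.1] rpy [-1.564 -0.002 -1.604] F [-2.9  3.4 -0.5] gap 0.161
[8.3, 0.3, 4.7] [16.0, 0.5, 6.2] [23.9, 0.7, 5.9] [31.4, 0.9, 3.9] [38.4, 1.1, 0.3] [44.4, 1.3, -4.7] [49.2, 1.4, -10.9] [52.6, 1.6, -18.0] [54.3, 1.8, -25.7] [54.4, 1.9, -33.5] [52.7, 2.1, -41.2] [49.5, 2.2, -48.3] end angle -121.0
```

View pics/w16c.png

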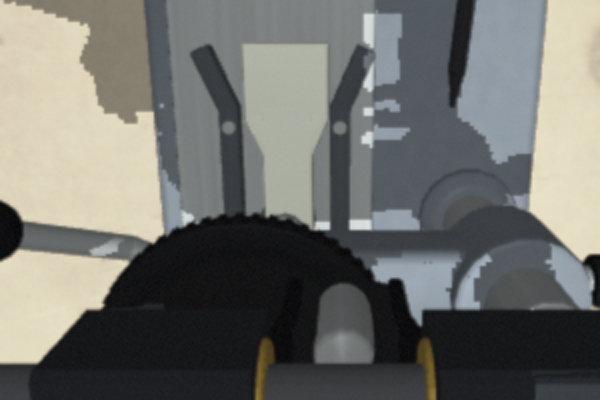

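View pics/s16c.png

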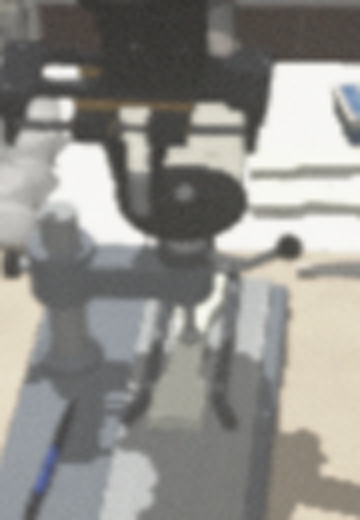

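```bash
python3 -m crank '[[0.4,0,0,0,0,0,0],[0.4,0,0,0,0,0,0],[0.4,0,0,0,0,0,0],[0.4,-2.5,-1,0,0,0,0],[0.4,-2.5,-1,0,0,0,0],[1,-2.5,-1,0,0,0,0],[1,-2.5,-1,0,0,0,0],[1,-2.5,-1,0,0,0,0],[1,-2.5,-1,0,0,0,0]]' 25
python3 - <<'E'
from h import *
st();p=w2g(env.sense()['ee_pos'])-[-1.6,-.8,0];a=np.degrees(np.arctan2(p[1],p[0]));print(a,np.hypot(p[0],p[1]));circ(a,12.5,12,2.2,(-1.6,-.8))
E
```

```text
clock: 22.1
ee_pos: [0.5781, -0.0611, 0.1811]
eef_rot: [-1.565, -0.003, -1.604]
contact_force: [-1.4, -0.5, 1.3]
finger_gap: 0.161
t 22.1 g [ 27.9  20.1 181.1] rpy [-1.565 -0.003 -1.604] F [-1.4 -0.5  1.3] gap 0.161
35.257893839963586 36.187580541328614
[7.0, 0.2, 3.7] [14.5, 0.4, 5.9] [22.3, 0.6, 6.4] [30.0, 0.8, 5.3] [37.4, 1.0, 2.5] [43.9, 1.2, -1.8] [49.4, 1.4, -7.5] [53.5, 1.5, -14.1] [56.0, 1.7, -21.5] [56.9, 1.8, -29.3] [56.1, 1.9, -37.1] [53.6, 2.1, -44.6] end angle -114.74210616003641
```

```bash
python3 -m crank '[[1,7,0.2,3.7,0,0,0],[1,14.5,0.4,5.9,0,0,0],[1,22.3,0.6,6.4,0,0,0],[1,30,0.8,5.3,0,0,0],[1,37.4,1,2.5,0,0,0],[1,43.9,1.2,-1.8,0,0,0],[1,49.4,1.4,-7.5,0,0,0],[1,53.5,1.5,-14.1,0,0,0],[1,56,1.7,-21.5,0,0,0],[1,56.9,1.8,-29.3,0,0,0],[1,56.1,1.9,-37.1,0,0,0],[1,53.6,2.1,-44.6,0,0,0]]' 25
python3 - <<'E'
from h import *
st();s,im=shot('wrist','w17.png');s2,i2=shot('side','s17.png')
a=cv2.resize(im[90:290,150:450,::-1],None,fx=2,fy=2,interpolation=cv2.INTER_CUBIC);b=cv2.resize(i2[130:260,265:355,::-1],None,fx=4,fy=4,interpolation=cv2.INTER_CUBIC)
cv2.imwrite("pics/w17c.png",a);cv2.imwrite("pics/s17c.png",b);st()
p=w2g(env.sense()['ee_pos'])-[-1.6,-.8,0];a=np.degrees(np.arctan2(p[1],p[0]));print(a,np.hypot(p[0],p[1]));circ(a,12.5,12,1.5,(-1.6,-.8))
E
```

```text
clock: 23.3
ee_pos: [0.5298, -0.1246, 0.1797]
eef_rot: [-1.568, -0.022, -1.607]
contact_force: [-16.1, -33.1, 5.0]
finger_gap: 0.026
t 23.3 g [-18.3 -44.9 179.7] rpy [-1.568 -0.022 -1.607] F [-16.1 -33.1   5. ] gap 0.026
t 23.4 g [-20.4 -43.2 179.4] rpy [-1.572 -0.019 -1.606] F [-20.2 -31.4   6.3] gap 0.014
-113.93918709933992 46.38471622572745
[-13.4, -0.1, -2.6] [-18.7, -0.1, -8.4] [-25.1, -0.1, -12.9] [-32.4, -0.1, -15.9] [-40.1, -0.1, -17.3] [-47.9, -0.1, -16.9] [-55.5, -0.2, -14.9] [-62.5, -0.2, -11.3] [-68.5, -0.2, -6.2] [-73.2, -0.1, -0.0] [-76.6, -0.1, 7.1] [-78.3, 0.0, 14.7] end angle -263.9391870993399
```

View pics/w17c.png

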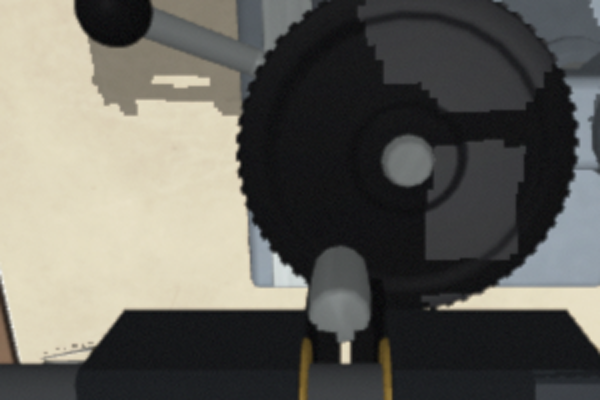

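View pics/s17c.png

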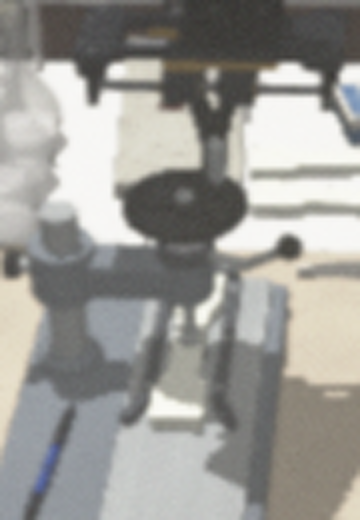

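```bash
python3 -m crank '[[1,8,0,3,0,0,0],[1,16,0,5,0,0,0],[1,18,0,20,0,0,0],[1,18,0,31,0,0,0],[1,5,0,32,0,0,0],[1,-5,0,32,0,0,0],[1,-5,0,32,0,0,0]]' 20
python3 - <<'E'
from h import *
st();s,im=shot('wrist','w18.png')
a=cv2.resize(im[90:290,150:450,::-1],None,fx=2,fy=2,interpolation=cv2.INTER_CUBIC)
cv2.imwrite("pics/w18c.png",a);st();print(env.sense()['joint_pos'].round(2))
E
```

```text
clock: 24.1
ee_pos: [0.5596, -0.1167, 0.1789]
eef_rot: [-1.573, -0.018, -1.604]
contact_force: [0.2, -0.1, 0.1]
finger_gap: 0.005
t 24.1 g [ 11.3 -36.  178.9] rpy [-1.573 -0.018 -1.604] F [ 0.2 -0.1  0.1] gap 0.005
t 24.15 g [ 11.3 -36.8 179. ] rpy [-1.573 -0.019 -1.604] F [ 0.5 -1.1  0.9] gap 0.0
[-0.33  0.13  1.72 -0.02  1.3  -0.3 ]
```

View pics/w18c.png

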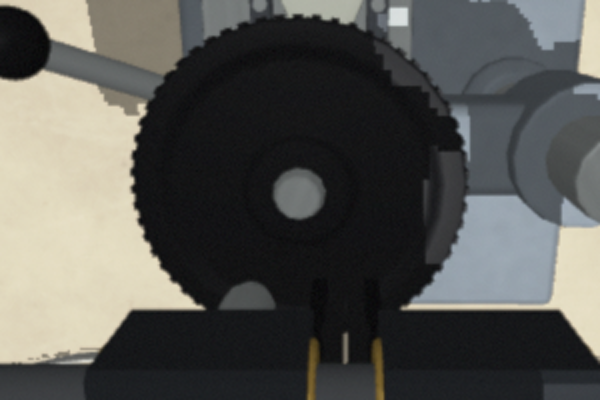

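```bash
python3 -c "
from h import *
circ(-70,15,12,1.5,(-1.6,-.8))"
```

```text
[-0.1, 0.1, -9.7] [-0.5, 0.3, -19.1] [-3.3, 0.4, -28.1] [-8.4, 0.4, -36.0] [-15.3, 0.4, -42.4] [-23.6, 0.4, -46.7] [-32.8, 0.4, -48.8] [-42.2, 0.3, -48.4] [-51.1, 0.3, -45.6] [-59.1, 0.2, -40.5] [-65.4, 0.2, -33.6] [-69.8, 0.3, -25.3] end angle -250
```

```bash
python3 -m crank '[[1,-0.1,0.1,-9.7,0,0,0],[1,-0.5,0.3,-19.1,0,0,0],[1,-3.3,0.4,-28.1,0,0,0],[1,-8.4,0.4,-36,0,0,0],[1,-15.3,0.4,-42.4,0,0,0],[1,-23.6,0.4,-46.7,0,0,0],[1,-32.8,0.4,-48.8,0,0,0],[1,-42.2,0.3,-48.4,0,0,0],[1,-51.1,0.3,-45.6,0,0,0],[1,-59.1,0.2,-40.5,0,0,0],[1,-65.4,0.2,-33.6,0,0,0],[1,-69.8,0.3,-25.3,0,0,0]]' 20
python3 - <<'E'
from h import *
st();s,im=shot('wrist','w19.png');s2,i2=shot('side','s19.png')
a=cv2.resize(im[90:290,150:450,::-1],None,fx=2,fy=2,interpolation=cv2.INTER_CUBIC);b=cv2.resize(i2[130:260,265:355,::-1],None,fx=4,fy=4,interpolation=cv2.INTER_CUBIC)
cv2.imwrite("pics/w19c.png",a);cv2.imwrite("pics/s19c.png",b);st()
p=w2g(env.sense()['ee_pos'])-[-1.6,-.8,0];a=np.degrees(np.arctan2(p[1],p[0]));print(a,np.hypot(p[0],p[1]));circ(a,15,12,1.5,(-1.6,-.8))
E
```

```text
clock: 25.35
ee_pos: [0.537, -0.0459, 0.1772]
eef_rot: [-1.574, -0.018, -1.603]
contact_force: [-1.0, 0.4, 0.8]
finger_gap: 0.006
t 25.35 g [-13.6  34.  177.2] rpy [-1.574 -0.018 -1.603] F [-1.   0.4  0.8] gap 0.006
t 25.45 g [-13.   33.9 177.2] rpy [-1.573 -0.018 -1.603] F [-1.1  0.7  1.5] gap 0.005
108.25818182526818 36.511442145160636
[-1.3, 0.1, 9.4] [-0.6, 0.2, 18.8] [2.5, 0.4, 27.6] [7.8, 0.6, 35.4] [14.9, 0.8, 41.5] [23.4, 1.1, 45.6] [32.6, 1.4, 47.4] [42.0, 1.6, 46.7] [50.8, 1.9, 43.6] [58.6, 2.2, 38.3] [64.7, 2.5, 31.2] [68.8, 2.7, 22.7] end angle -71.74181817473182
```

View pics/w19c.png

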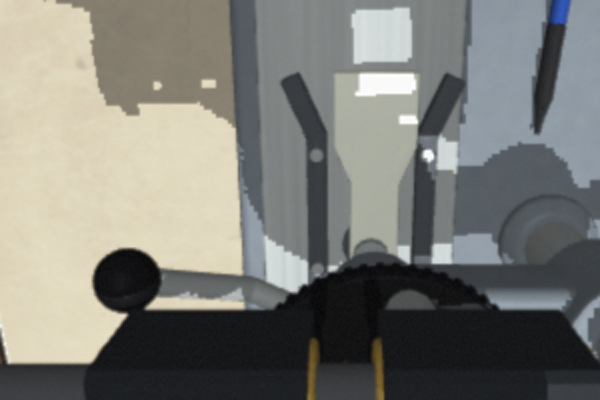

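View pics/s19c.png

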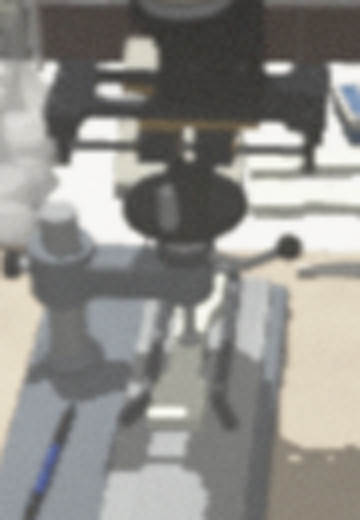

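```bash
python3 -m crank '[[1,-1.3,0.1,9.4,0,0,0],[1,-0.6,0.2,18.8,0,0,0],[1,2.5,0.3,27.6,0,0,0],[1,7.8,0.4,35.4,0,0,0],[1,14.9,0.5,41.5,0,0,0],[1,23.4,0.6,45.6,0,0,0],[1,32.6,0.7,47.4,0,0,0],[1,42,0.8,46.7,0,0,0],[1,50.8,0.9,43.6,0,0,0],[1,58.6,1,38.3,0,0,0],[1,64.7,1.1,31.2,0,0,0],[1,68.8,1.2,22.7,0,0,0]]' 20
python3 - <<'E'
from h import *
st()
p=w2g(env.sense()['ee_pos'])-[-1.6,-.8,0];a=np.degrees(np.arctan2(p[1],p[0]));print(a,np.hypot(p[0],p[1]));circ(a,15,12,0,(-1.6,-.8))
E
```

```text
clock: 26.65
ee_pos: [0.5576, -0.1164, 0.1776]
eef_rot: [-1.572, -0.018, -1.604]
contact_force: [0.3, 0.8, -0.4]
finger_gap: 0.008
t 26.65 g [  9.3 -35.8 177.6] rpy [-1.572 -0.018 -1.604] F [ 0.3  0.8 -0.4] gap 0.008
-72.720826833919 36.69939457096082
[0.9, 0.0, -9.5] [0.1, 0.0, -18.8] [-3.1, -0.0, -27.6] [-8.6, -0.1, -35.3] [-15.8, -0.2, -41.4] [-24.3, -0.4, -45.3] [-33.6, -0.6, -46.9] [-42.9, -0.7, -46.1] [-51.7, -0.9, -42.8] [-59.4, -1.1, -37.4] [-65.4, -1.2, -30.2] [-69.4, -1.3, -21.7] end angle -252.720826833919
```

```bash
python3 -m crank '[[1,0.9,0,-9.5,0,0,0],[1,0.1,0,-18.8,0,0,0],[1,-3.1,0,-27.6,0,0,0],[1,-8.6,-0.1,-35.3,0,0,0],[1,-15.8,-0.2,-41.4,0,0,0],[1,-24.3,-0.4,-45.3,0,0,0],[1,-33.6,-0.6,-46.9,0,0,0],[1,-42.9,-0.7,-46.1,0,0,0],[1,-51.7,-0.9,-42.8,0,0,0],[1,-59.4,-1.1,-37.4,0,0,0],[1,-65.4,-1.2,-30.2,0,0,0],[1,-69.4,-1.3,-21.7,0,0,0]]' 20
python3 - <<'E'
from h import *
st();s2,i2=shot('side','s21.png');i1=cv2.imread('pics/s19.png')[:,:,::-1];i0=cv2.imread('pics/s12.png')[:,:,::-1]
b=np.hstack([cv2.resize(i[170:250,285:345,::-1],None,fx=4.4,fy=4.4,interpolation=cv2.INTER_CUBIC) for i in (i0,i1,i2)])
cv2.imwrite("pics/s21c.png",b);st()
p=w2g(env.sense()['ee_pos'])-[-1.6,-.8,0];a=np.degrees(np.arctan2(p[1],p[0]));print(a,np.hypot(p[0],p[1]));circ(a,15,12,0,(-1.6,-.8))
E
```

```text
clock: 27.85
ee_pos: [0.5388, -0.0455, 0.1774]
eef_rot: [-1.573, -0.018, -1.603]
contact_force: [-0.7, -0.6, 1.0]
finger_gap: 0.002
t 27.85 g [-11.9  34.5 177.4] rpy [-1.573 -0.018 -1.603] F [-0.7 -0.6  1. ] gap 0.002
t 27.9 g [-10.7  34.7 177.5] rpy [-1.571 -0.018 -1.603] F [-1.2  1.4  0.3] gap 0.006
104.32694589779129 36.627261927450554
[-0.5, -0.0, 9.5] [0.8, 0.0, 18.8] [4.5, 0.1, 27.4] [10.3, 0.2, 34.8] [17.8, 0.3, 40.5] [26.6, 0.4, 44.0] [35.9, 0.6, 45.1] [45.2, 0.8, 43.7] [53.8, 0.9, 40.0] [61.2, 1.1, 34.2] [66.9, 1.2, 26.7] [70.4, 1.2, 18.0] end angle -75.67305410220871
```

View pics/s21c.png

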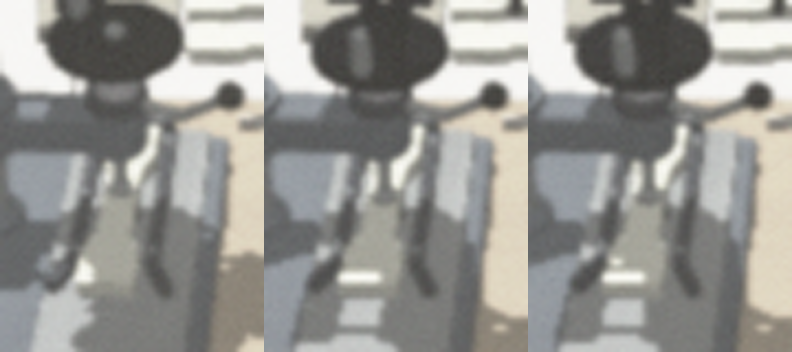

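Run:
```python
from h import *
g=lambda n:cv2.cvtColor(cv2.imread(f'pics/{n}.png'),6).astype(np.float32)
for a,b in (('s8','s12'),('s12','s19'),('s17','s19'),('s19','s21')):
    A=g(a);B=g(b);t=A[179:194,297:328]
    r=cv2.matchTemplate(cv2.resize(B[172:203,290:336],None,fx=8,fy=8,interpolation=2),cv2.resize(t,None,fx=8,fy=8,interpolation=2),cv2.TM_CCOEFF_NORMED)
    _,m,_,l=cv2.minMaxLoc(r);print(a,b,m,(l[0]/8-7,l[1]/8-7))
```

```text
s8 s12 0.9720621109008789 (0.0, 1.0)
s12 s19 0.9419821500778198 (0.125, 1.5)
s17 s19 0.9782829880714417 (0.0, 0.0)
s19 s21 0.9988852739334106 (0.0, 0.0)
```

```bash
python3 -c "
from h import *
print(rel(g2w([-80,68,149]),[-np.pi/2,0,-np.pi/2+YAW]))"
```

```text
(array([-33.8,  28. , -69.3]), array([ 0.001, -0.   ,  0.018]))
```

```bash
python3 -m crank '[[1,-3,-20,-2,0,0,0],[1,-8,-40,-5,0,0,0],[1,-20,-42,-35,0,0,0.018],[1,-34,-42,-69,0,0,0.018],[1,-34,-42,-69,0,0,0.018]]' 20
python3 - <<'E'
from h import *
st();s,im=shot('wrist','w22.png');shot('top','t22.png');st()
t=cv2.imread('pics/t22.png');cv2.imwrite('pics/t22c.png',cv2.resize(t[135:235,245:395],None,fx=4,fy=4,interpolation=2))
print(rel(g2w([-80,68,149]),[-np.pi/2,0,-np.pi/2+YAW]))
E
```

```text
clock: 28.4
ee_pos: [0.4693, -0.0068, 0.2182]
eef_rot: [-1.574, 0.001, -1.602]
contact_force: [0.1, 0.4, -0.0]
finger_gap: 0.004
t 28.4 g [-82.5  70.9 218.2] rpy [-1.574e+00  1.000e-03 -1.602e+00] F [ 0.1  0.4 -0. ] gap 0.004
t 28.5 g [-79.3  69.6 219.3] rpy [-1.57   0.    -1.603] F [0.6 0.3 0.3] gap 0.004
(array([ 1.6, 70.3, -0.8]), array([-0.001,  0.   , -0.   ]))
```

View pics/w22.png

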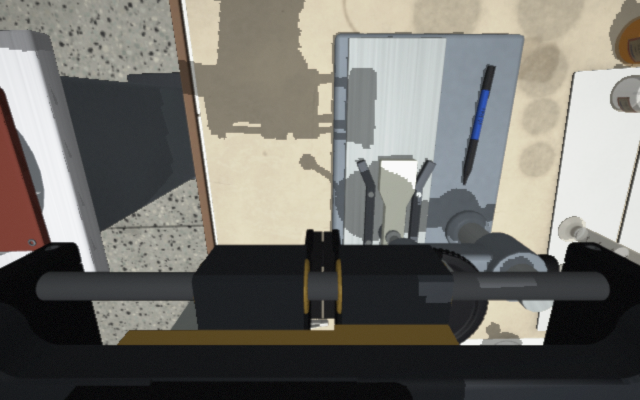

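View pics/t22c.png

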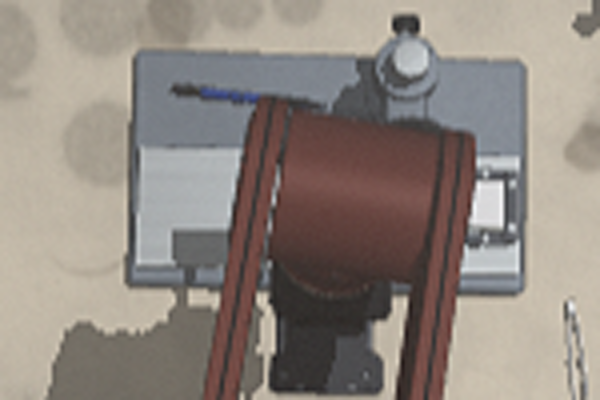

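```bash
python3 -m crank '[[1,1,30,-1,0,0,0],[1,1,55,-1,0,0,0],[1,1,70,-1,0,0,0],[1,1,70,-1,0,0,0]]' 20
python3 - <<'E'
from h import *
st();s,im=shot('side','s23.png');cv2.imwrite('pics/s23c.png',cv2.resize(im[150:270,265:375,::-1],None,fx=4.5,fy=4.5,interpolation=2))
for b in np.linspace(148,205,12):
    r=np.radians(b);print(b.round(),rel(g2w([-1.6+88*np.cos(r),-.8+88*np.sin(r)+19.5,149]))[0].tolist())
E
```

```text
clock: 28.9
ee_pos: [0.4708, -0.0094, 0.1469]
eef_rot: [-1.574, 0.001, -1.603]
contact_force: [0.5, 0.6, -0.3]
finger_gap: 0.004
t 28.9 g [-80.9  68.3 146.9] rpy [-1.574e+00  1.000e-03 -1.603e+00] F [ 0.5  0.6 -0.3] gap 0.004
148.0 [3.0, -0.6, 3.8]
153.0 [9.9, -0.6, -0.1]
158.0 [17.1, -0.6, -3.4]
164.0 [24.7, -0.6, -6.0]
169.0 [32.4, -0.6, -7.9]
174.0 [40.3, -0.6, -9.1]
179.0 [48.2, -0.6, -9.5]
184.0 [56.1, -0.6, -9.3]
189.0 [64.0, -0.6, -8.3]
195.0 [71.8, -0.6, -6.7]
200.0 [79.4, -0.6, -4.3]
205.0 [86.8, -0.6, -1.3]
```

View pics/s23c.png

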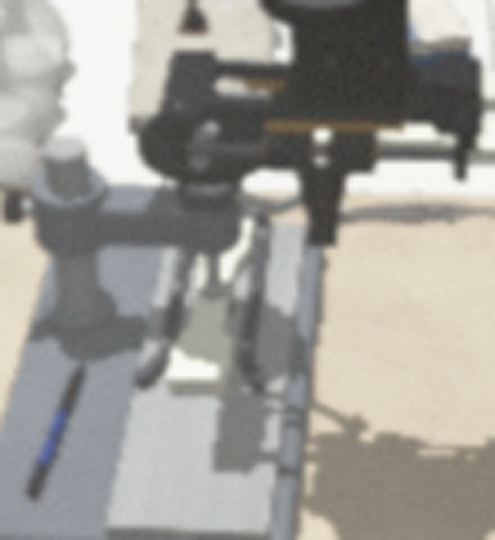

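```bash
python3 -m crank '[[1,5,-0.6,2,0,0,0],[1,9.9,-0.6,-0.1,0,0,0],[1,17.1,-0.6,-3.4,0,0,0],[1,24.7,-0.6,-6,0,0,0],[1,32.4,-0.6,-7.9,0,0,0],[1,40.3,-0.6,-9.1,0,0,0],[1,48.2,-0.6,-9.5,0,0,0],[1,56.1,-0.6,-9.3,0,0,0],[1,64,-0.6,-8.3,0,0,0],[1,71.8,-0.6,-6.7,0,0,0],[1,79.4,-0.6,-4.3,0,0,0],[1,84,-0.6,-2.5,0,0,0]]' 20
python3 - <<'E'
from h import *
st();s,im=shot('side','s24.png');cv2.imwrite('pics/s24c.png',cv2.resize(im[150:270,265:375,::-1],None,fx=4.5,fy=4.5,interpolation=2));shot('wrist','w24.png');st()
E
```

```text
clock: 30.15
ee_pos: [0.4667, -0.0942, 0.149]
eef_rot: [-1.572, 0.0, -1.604]
contact_force: [0.1, 1.5, 0.2]
finger_gap: 0.006
t 30.15 g [-82.3 -16.5 149. ] rpy [-1.572  0.    -1.604] F [0.1 1.5 0.2] gap 0.006
t 30.25 g [-82.2 -16.5 149. ] rpy [-1.572 -0.    -1.604] F [-0.3  0.8  0.3] gap 0.006
```

View pics/s24c.png

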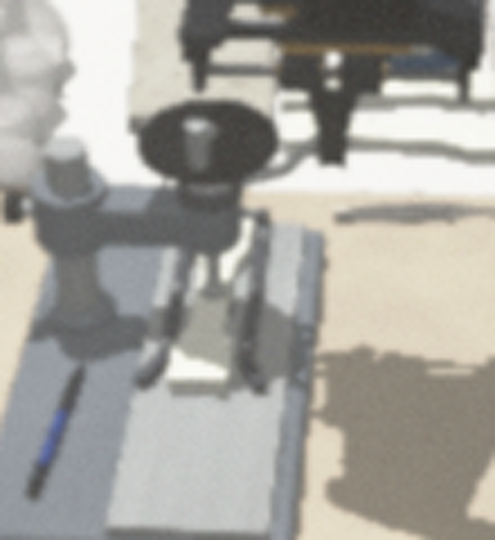

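View pics/w24.png

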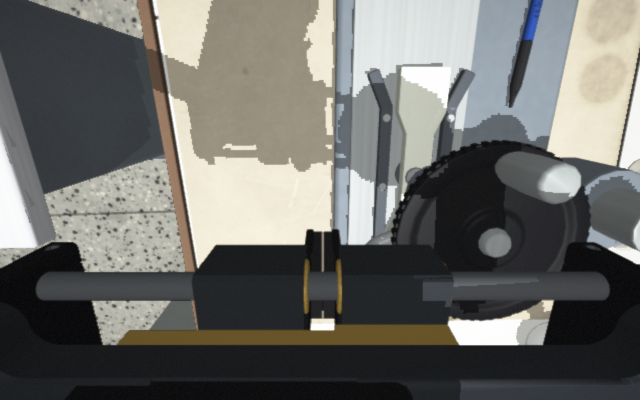

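```bash
python3 -m crank '[[1,2,0,1,0,0,0],[1,4,0,1.8,0,0,0],[1,6,0,2.7,0,0,0]]' 20; python3 -m crank '[[1,1.5,0,0.7,0,0,0],[1,3,0,1.4,0,0,0]]'; python3 -c "
from h import *
st()"
```

```text
clock: 30.55
ee_pos: [0.4692, -0.1001, 0.1489]
eef_rot: [-1.572, 0.0, -1.604]
contact_force: [-1.4, 1.3, 0.0]
finger_gap: 0.006
clock: 30.75
ee_pos: [0.4704, -0.1029, 0.1489]
eef_rot: [-1.573, 0.001, -1.603]
contact_force: [-1.9, 4.7, 1.3]
finger_gap: 0.004
t 30.75 g [-78.3 -25.1 148.9] rpy [-1.573e+00  1.000e-03 -1.603e+00] F [-1.9  4.7  1.3] gap 0.004
```

Force is rising at about the expected stop position; press a little more.

```bash
python3 -m crank '[[1,1,0,0.3,0,0,0],[1,2,0,0.6,0,0,0]]'; python3 -m crank '[[1,1,0,0.3,0,0,0],[1,1,0,0.3,0,0,0]]'; python3 -c "
from h import *
st()"
```

```text
clock: 30.95
ee_pos: [0.4704, -0.1033, 0.1487]
eef_rot: [-1.574, 0.004, -1.603]
contact_force: [-2.5, 9.8, 4.0]
finger_gap: 0.006
clock: 31.15
ee_pos: [0.4704, -0.103, 0.1488]
eef_rot: [-1.575, 0.007, -1.603]
contact_force: [-2.9, 5.8, 3.5]
finger_gap: 0.007
t 31.15 g [-78.3 -25.2 148.8] rpy [-1.575  0.007 -1.603] F [-2.9  5.8  3.5] gap 0.007
```

```bash
python3 -m crank '[[1,2,0,0,0,0,0],[1,3,0,0,0,0,0],[1,3,0,0,0,0,0]]'; python3 -c "
from h import *
st()"
python3 -m crank '[[1,-6,0,-3,0,0,0],[1,-18,0,-10,0,0,0],[1,-20,-30,-15,0,0,0],[1,-20,-80,-30,0,0,0],[1,-40,-110,-70,0,0,0],[1,-75,-130,-110,0,0,0],[1,-120,-140,-120,0,0,0],[1,-165,-140,-120,0,0,0],[1,-200,-140,-120,0,0,0],[1,-200,-140,-120,0,0,0]]'
python3 - <<'E'
from h import *
st();shot('top','t25.png');s,im=shot('side','s25.png')
t=cv2.imread('pics/t25.png');cv2.imwrite('pics/t25c.png',cv2.resize(t[135:235,245:395],None,fx=5,fy=5,interpolation=2));cv2.imwrite('pics/s25c.png',cv2.resize(im[150:290,255:375,::-1],None,fx=4,fy=4,interpolation=2))
E
```

```text
clock: 31.45
ee_pos: [0.4703, -0.1034, 0.1488]
eef_rot: [-1.576, 0.012, -1.603]
contact_force: [-0.8, 10.9, 3.7]
finger_gap: 0.006
t 31.45 g [-78.4 -25.6 148.8] rpy [-1.576  0.012 -1.603] F [-0.8 10.9  3.7] gap 0.006
clock: 32.45
ee_pos: [0.3565, 0.1024, 0.2922]
eef_rot: [-1.574, 0.013, -1.596]
contact_force: [-0.5, -0.1, -0.0]
finger_gap: 0.003
t 32.45 g [-198.8  176.4  292.2] rpy [-1.574  0.013 -1.596] F [-0.5 -0.1 -0. ] gap 0.003
```

View pics/t25c.png

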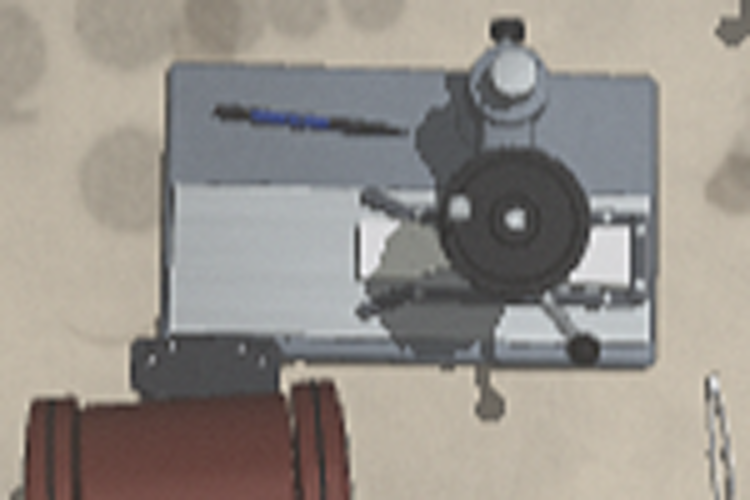

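View pics/s25c.png

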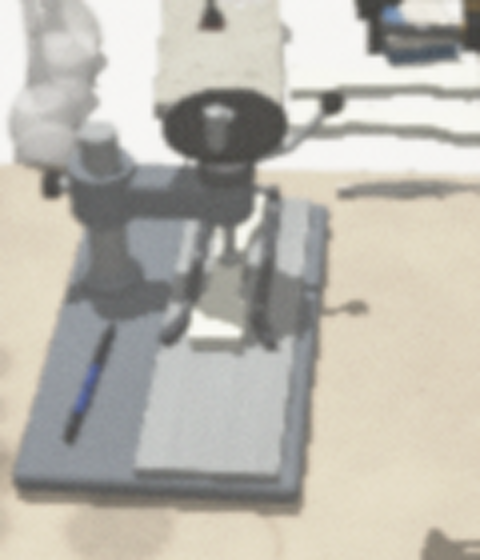

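Run:
```python
from h import *
L=[]
for n in ('s19','s21','s23','s24','s25'):
    i=cv2.imread(f'pics/{n}.png');L.append(cv2.resize(i[165:215,290:335],None,fx=3.5,fy=3.5,interpolation=2))
cv2.imwrite('pics/cmp.png',np.hstack(L))
C=cam('top');t=cv2.imread('pics/t25.png')
c=lambda u,v:((u)/5+245-.4,v/5+135-.4)
h=w2g(ray(C,c(460,207),.201));n=w2g(ray(C,c(516,219),.173));print(h,n)
k=w2g(ray(C,c(583,348),.156));print("knob",k,np.degrees(np.arctan2(k[1]-n[1]*0,k[0])))
k0=w2g(ray(C,c(446,350),.156));print("knob0",k0,np.degrees(np.arctan2(k0[1],k0[0])))
b=w2g(ray(C,c(358,252),.044));e=w2g(ray(C,c(632,258),.044));print("bar ends",b,e)
```

```text
[  3.45556724  34.67889814 201.        ] [  1.92450739  -1.47183767 173.        ]
knob [-73.86874479 -44.82742992 156.        ] -148.74842676412547
knob0 [-76.88368936  38.84331518 156.        ] 153.19609986137542
bar ends [-0.18899302 90.14646285 44.        ] [ 8.24636480e-02 -9.13828888e+01  4.40000000e+01]
```

View pics/cmp.png

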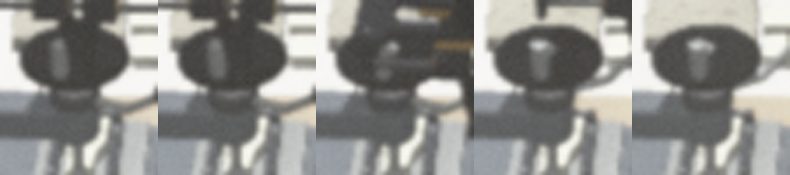

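```bash
python3 -m crank '[[1,0,0,0,0,0,0],[1,0,0,0,0,0,0],[1,0,0,0,0,0,0],[1,0,0,0,0,0,0],[1,0,0,0,0,0,0],[1,0,0,0,0,0,0],[1,0,0,0,0,0,0],[1,0,0,0,0,0,0],[1,0,0,0,0,0,0],[1,0,0,0,0,0,0]]'
python3 - <<'E'
from h import *
st();shot('side','s26.png');shot('top','t26.png')
g=lambda n:cv2.imread(f'pics/{n}.png').astype(np.float32)
def tm(a,b,y0,y1,x0,x1,p=4):
    A=cv2.resize(g(a)[y0:y1,x0:x1],None,fx=10,fy=10,interpolation=2);B=cv2.resize(g(b)[y0-p:y1+p,x0-p:x1+p],None,fx=10,fy=10,interpolation=2)
    _,m,_,l=cv2.minMaxLoc(cv2.matchTemplate(B,A,5));return round(m,3),l[0]/10-p,l[1]/10-p
print("handle side 25-26",tm('s25','s26',180,194,304,316)); print("24-25",tm('s24','s25',180,194,304,316))
print("handle top 25-26",tm('t25','t26',172,182,332,342)); print("wheel",tm('s25','s26',176,200,294,330))
for n in ('s23','s24','s25','s26'):
    i=cv2.imread(f'pics/{n}.png')[176:200,294:332];cv2.imwrite(f'pics/z{n}.png',cv2.resize(i,None,fx=8,fy=8,interpolation=2))
cv2.imwrite('pics/zz.png',np.vstack([np.hstack([cv2.imread(f'pics/z{n}.png') for n in p]) for p in (('s23','s24'),('s25','s26'))]))
E
```

```text
clock: 33.55
ee_pos: [0.3568, 0.0993, 0.2917]
eef_rot: [-1.575, 0.011, -1.599]
contact_force: [-0.4, -0.9, 0.1]
finger_gap: 0.007
t 33.55 g [-198.3  173.3  291.7] rpy [-1.575  0.011 -1.599] F [-0.4 -0.9  0.1] gap 0.007
handle side 25-26 (0.984, 0.0, 0.0)
24-25 (0.977, 0.09999999999999964, 0.0)
handle top 25-26 (0.993, 0.0, 0.0)
wheel (0.999, 0.0, 0.0)
```

View pics/zz.png

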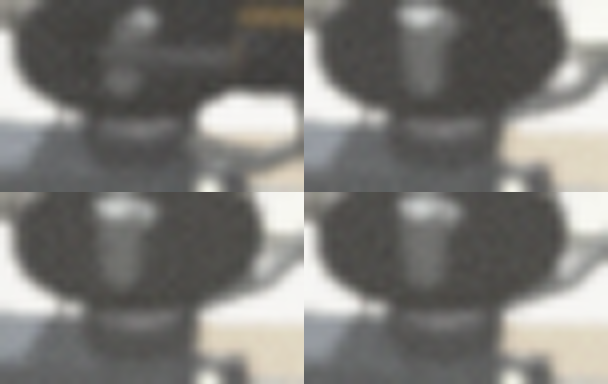

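```bash
python3 -c "
from h import *
print(env.finish_job());st()"
```

```text
the job is handed in; nothing more can be done
None
the job is handed in; nothing more can be done
```

I handed the job in at about 34 s of the 70 s. As far as I can measure, the bar is home, the ratchet slipped well past half a turn, and the lock lever is at its stop.

**Bar:** I gripped it, led it into the rails, then pushed it against the end stop until the force rose to about 8.5 N. The last top view puts its ends at y +90 and −91 mm, which is home within the camera's error.

**Crank:** I turned it about 4 turns clockwise in all, with a brief backward drag of about 11° mid-way. The first gripped strokes slipped out of the jaws. Forces on the fingers reached about 37 N in one of those slips, close to the 40 N limit for the arm and gripper body. I finished by pushing the handle with shut fingers. The wheel did not drop at all over the last full turn in the side views, when it would have gone down 6 mm if it were not slipping.

**Lock lever:** I pushed it counter-clockwise until it stopped moving under about 11 N. The knob turned by about 58°, from 153° to 211°.

**Other things:** In the last side and top views the blue pen and tweezers were where they started; I did not check the rest at the end. Nothing moved in the final second I watched, and the robot was clear of the gauge.

**Doubtful point:** The crank handle looked about 5 to 12° further back after I let go than while I was pushing it. That could lift the foot by at most about 0.2 mm, or it could just be the fingers hiding part of the handle in that view. I could not see a gap that small, so I did not directly confirm that the foot still presses on the bar.

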